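Unpack nested sample cups into size rows

TASK

Lift the cover plate off the carrier's pins and lay it flat on the rubber mat. Then pull the nested steel cups in the carrier apart and stand every cup upright in the grey tray of its own size: wide cups in the widest tray, middle cups in the middle one, slim cups in the narrowest. When all the cups are sorted, seat the cover fully back on the empty carrier's pins; do not knock over the bottles and the jar.

Things in the scene. Friction and masses are not known exactly. Their poses are not given: they have to be found in the camera images.
- carrier: Fixed metal carrier on the bench, 224 mm long (its x) by 116 mm (its y); origin at the centre of its underside. Floor 4 mm thick, 12 mm high lips along the two long sides (measured from the bench), and a solid end block 24 mm thick and 94 mm high at each end. On top of each end block, 100 mm from the centre along x, stands a tapered pin, 8 mm diameter, 14 mm high. The nested cups stand inside, one nest about 43 mm to each side of the centre along x.
- cover: Loose aluminium cover plate, 224 (its x) x 116 x 5 mm, 0.32 kg; origin at the centre of its underside. A 13 mm hole at 100 mm from the centre on each side along x goes over the carrier's pins (seated, its underside rests on the end blocks, 94 mm above the bench; either way round). On top a black bar handle along its x, 100 mm long, 12 mm wide, from 38 to 50 mm above the plate's underside, on two posts 42 mm from the centre.
- mat: Fixed black rubber mat on the bench, 260 (its x) x 150 x 3 mm; origin at the centre of its underside.
- wide1: Steel wide low cup: outside diameter 64 mm, height 36 mm, wall 3 mm, bottom 4 mm, open at the top; origin at the centre of its underside, z up.
- middle1: Steel middle cup: outside diameter 51 mm, height 56 mm, wall 3 mm, bottom 4 mm, open at the top; origin at the centre of its underside, z up. May be absent. At the start it stands inside a wider cup, on the inside of its bottom, and sticks out above that cup's rim (by 24 mm, or more if the cup size between is missing).
- slim1: Steel slim tall cup: outside diameter 38 mm, height 76 mm, wall 3 mm, bottom 4 mm, open at the top; origin at the centre of its underside, z up. May be absent. At the start it stands inside a wider cup, on the inside of its bottom, and sticks out above that cup's rim (by 24 mm, or more if the cup size between is missing).
- wide2: Steel wide low cup: outside diameter 64 mm, height 36 mm, wall 3 mm, bottom 4 mm, open at the top; origin at the centre of its underside, z up.
- middle2: Steel middle cup: outside diameter 51 mm, height 56 mm, wall 3 mm, bottom 4 mm, open at the top; origin at the centre of its underside, z up. May be absent. At the start it stands inside a wider cup, on the inside of its bottom, and sticks out above that cup's rim (by 24 mm, or more if the cup size between is missing).
- slim2: Steel slim tall cup: outside diameter 38 mm, height 76 mm, wall 3 mm, bottom 4 mm, open at the top; origin at the centre of its underside, z up. May be absent. At the start it stands inside a wider cup, on the inside of its bottom, and sticks out above that cup's rim (by 24 mm, or more if the cup size between is missing).
- wide_row: Fixed grey plastic row tray for the wide cups, 236 mm long (its x); inside 80 mm wide (its y) and 228 mm long; floor 5 mm thick, lips 12 mm high measured from the bench. Origin at the centre of its underside. The three trays differ only in width and lie side by side in any order.
- middle_row: Fixed grey plastic row tray for the middle cups, 236 mm long (its x); inside 66 mm wide (its y) and 228 mm long; floor 5 mm thick, lips 12 mm high measured from the bench. Origin at the centre of its underside. The three trays differ only in width and lie side by side in any order.
- slim_row: Fixed grey plastic row tray for the slim cups, 236 mm long (its x); inside 52 mm wide (its y) and 228 mm long; floor 5 mm thick, lips 12 mm high measured from the bench. Origin at the centre of its underside. The three trays differ only in width and lie side by side in any order.
- jar: Bystander: closed jar, 60 mm diameter, 70 mm tall; origin at the centre of its underside.
- solvent: Bystander: bottle with red cap, 190 mm tall; origin at the centre of its underside.
- amber: Bystander: brown bottle, 150 mm tall; origin at the centre of its underside.
Things that resemble listed ones, but are neither listed nor needed, are in the scene too. Leave any blue or purple look-alike of the slim_row alone.

How it is judged:
By the outcome, as a careful person would: the job done as asked, in the order asked, and still so for the second after the job is handed in, with the robot touching nothing.
Of middle1, slim1, middle2, slim2 only 2 to 4 are there at a start; the rules pass over those that are not, and their reading is None.
At some moment in a run one of cover, wide1, wide2 may be knocked a few centimetres aside while the robot is not near it.
It also fails if it takes over 210 s, if anything falls off the work surface, if the arm or the gripper's body presses on something with over 40 N, if the wrist force passes 120 N, or if a joint passes its speed limit or range.

ROBOT

A 6-joint arm with a two-finger parallel gripper is mounted at the origin on the work surface. World frame = base frame: x ahead of the robot, y to its left, z up, the work surface at z = 0. Lengths are in mm, angles in rad, forces in N, time in s.
With the tool pointing down it reaches from about 400 to 925 mm from the base axis. Payload 12.5 kg.
Tool frame: the origin (TCP) lies on the centre line of the jaws, within the pads' length; the fingertips stand 14 mm ahead of it and the grasp point (between the pads) lies 5 mm behind it; z points along the fingers, x is the direction in which the jaws open and shut, and the axes are right-handed (so a half turn about z gives the same grasp; the last joint's range is limited). The gripper opens to 95 mm and grips with 3 to 60 N. Pads are 20 mm wide; open, the fingers measure 119 mm over their backs; the gripper's body (75 mm by 180 mm) begins 59 mm behind the grasp point.
Start: joints at [-1.265, 0.491, 1.559, -0, 1.092, -0.106], TCP at [250.186, -572.758, 228.661] pointing down, gripper open.
Joint ranges: [-3.1, 3.1], [-0.84, 2.19], [0.05, 2.79], [-1.13, 4.28], [0.06, 2.93], [-2.69, 2.69]. Speed limits (rad/s): [2.22, 2.22, 2.79, 3.14, 3.14, 3.14].

INTERFACE

Orientations are given as [roll, pitch, yaw] about the fixed x, y, z axes, in that order (R = Rz(yaw) Ry(pitch) Rx(roll)).
In Python, from cell import state, read_camera, job_done gives the robot as it stands.
- The arm moves only by the shell command python3 -m handwheel 'ROWS'. ROWS is JSON, a list of rows, each an object of numbers: "hand": the finger opening in m, from 0 to 0.0951; "x", "y", "z": the shift along the world's x, y, z in m; "spin": the turn about the world's z in units of 5 degrees (1.0 is 5 degrees). In form: [{"hand": .., "x": .., "y": .., "z": .., "spin": ..}, ...]. A call has 1 to 20 rows; each row is the pose to reach, as a shift and turn from the pose commanded when the call began; what a row does not reach only later rows make up. A row lasts 1/12 s, in which the tool goes at most 41.7 mm and 7.16 degrees, less where a joint would pass 70% of its speed; a pose out of reach is approached as far as the arm can. A call with a gripper value outside its range is refused whole. The fingers move at their own pace and stop on an object; the grip force is fixed at half the most. Time passes only in rows, so rows that repeat a pose let the fingers close. It gives the time, the measured TCP pose, the force and the opening at its end, in the units of the state.
- state(): the state, without advancing time (a new reading comes with each control period).
- read_camera(name): name is "scene" or "top" or "wrist"; returns a dict with "img" (384x512x3 uint8, red, green, blue), "fx", "fy", "cx", "cy" (pixels), "T" (4x4, takes a point from camera to world coordinates). Camera axes: x right, y down, z forward; pixel columns grow to the right and rows downward; lengths in mm; the calibration is good to about 2 mm. A picture is of the moment at which its call begins. There is no depth.
- job_done(): hands the job in, once; it reports no verdict.
The state is a dict: "t": time; "joints": joint angles; "qvel": joint speeds; "tau": joint torques, N m; "eef_pos": TCP position; "tcp_rot": TCP orientation; "ft_force": force on the tool from outside, world axes, zero at the start; "moment": the same for the moment, N m; "opening": opening from 0.0 (shut) to 1.0 (fully open).
Only numpy, scipy, OpenCV 4.12 (cv2) and the standard library are available. Lean on these libraries where they do the work, as an engineer would, in place of code of your own. Each camera call takes 0.05 s, during which the arm holds its last target. There are 200 camera calls.

## Working session

There is one attempt and no reset: what is moved stays moved. The work goes in short steps, Python scripts to look and compute and a shell command to move; the robot and the scene stay as the last step left them, time stands still between calls to the robot, and variables do not carry over. Pictures are saved under pics/ and viewed, about 12 in all and at most 16, crops included, and the job is handed in when it is done.

```bash
mkdir -p pics; cat > h.py <<'E'
from cell import state, read_camera, job_done
import numpy as np, cv2
def snap(cam,name,crop=None,s=1):
    d=read_camera(cam); im=d['img'][:,:,::-1]
    np.savez('pics/'+name+'.npz',**d)
    if crop: a,b,c,e=crop; im=im[b:e,a:c]
    im=cv2.resize(im,None,fx=s,fy=s,interpolation=cv2.INTER_CUBIC)
    cv2.imwrite('pics/'+name+'.png',im); return d
def w(d,u,v,z):
    r=d['T'][:3,:3]@np.array([(u-d['cx'])/d['fx'],(v-d['cy'])/d['fy'],1]); o=d['T'][:3,3]
    return (o+r*(z-o[2])/r[2])[:3]
def px(d,p):
    c=np.linalg.inv(d['T'])@np.append(p,1); return d['fx']*c[0]/c[2]+d['cx'],d['fy']*c[1]/c[2]+d['cy']
E
python3 - <<'E'
from h import *
for c in('top','scene'):
    d=snap(c,c+'0',s=1.5); print(d['T'].round(3),d['fx'],d['cx'],d['cy'])
print(state())
E
```

```text
[[-2.60000e-02 -9.78000e-01  2.07000e-01  2.04667e+02]
 [-1.00000e+00  2.60000e-02 -6.00000e-03 -1.65460e+01]
 [ 1.00000e-03 -2.07000e-01 -9.78000e-01  1.41455e+03]
 [ 0.00000e+00  0.00000e+00  0.00000e+00  1.00000e+00]] 436.87235633828885 256.16576864005896 192.07499606938975
[[ 6.840000e-01  5.430000e-01 -4.860000e-01  1.037912e+03]
 [ 7.290000e-01 -5.090000e-01  4.580000e-01 -5.560740e+02]
 [ 2.000000e-03 -6.680000e-01 -7.440000e-01  9.543410e+02]
 [ 0.000000e+00  0.000000e+00  0.000000e+00  1.000000e+00]] 412.25580405114044 263.69240882736153 190.8955067986221
{'t': 0.1, 'joints': array([-1.26455812e+00,  4.91467260e-01,  1.55936578e+00,  2.51155283e-05,
        1.09169308e+00, -1.05615628e-01]), 'qvel': array([ 0.00101547, -0.00155551, -0.00088257,  0.00084837, -0.00031219,
       -0.00145807]), 'tau': array([ 3.83843580e-03, -6.13622761e+01, -2.58606362e+01,  6.94276462e-02,
        4.70077631e-02, -4.00355214e-05]), 'eef_pos': array([ 250.15302112, -572.54937427,  228.14789777]), 'tcp_rot': array([-3.14147210e+00,  9.25913987e-04, -1.15895402e+00]), 'ft_force': array([-0.26875207,  0.57673137,  0.31606369]), 'moment': array([ 0.04322946,  0.01057336, -0.04168091]), 'opening': 0.9960268275113064}
```

View pics/top0.png

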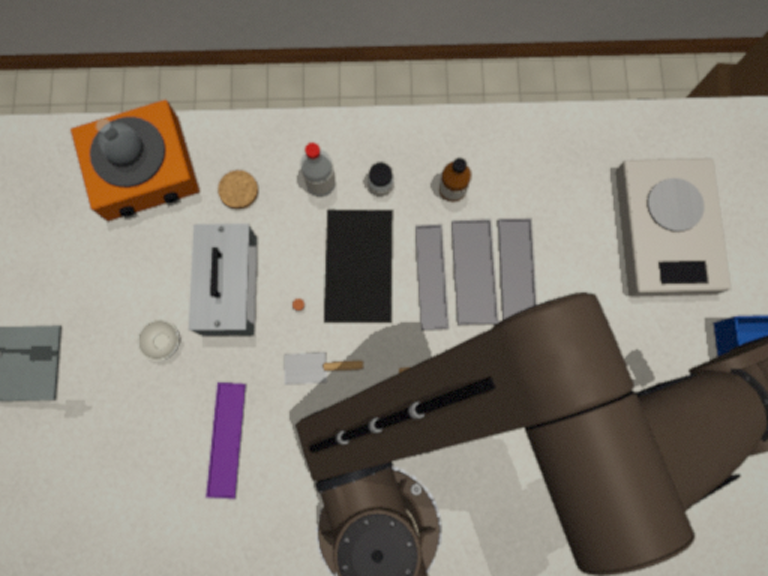

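View pics/scene0.png

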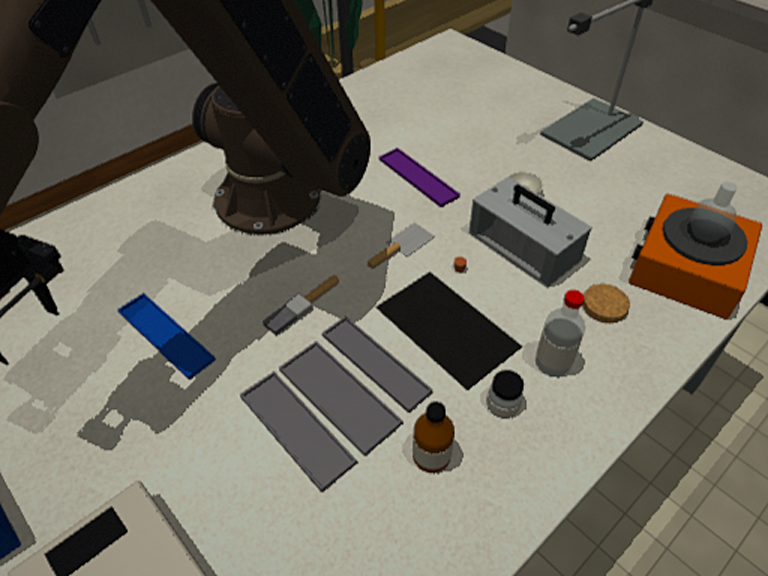

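The top view shows the carrier and cover at about (222,278) and the mat at (359,266). The trays are slim (431,276), wide (475,272) and middle (517,272). The jar and the two bottles lie along the top of the frame, and the purple and blue trays are decoys.

```bash
cat > m.py <<'E'
from h import *
d=np.load('pics/top0.npz'); im=d['img']; g=im.astype(int).sum(2)/3
hsv=cv2.cvtColor(im,cv2.COLOR_RGB2HSV)
def rect(mask,box,z,n):
    a,b,c,e=box; m=np.zeros(mask.shape,np.uint8); m[b:e,a:c]=mask[b:e,a:c]
    k,l,s,ce=cv2.connectedComponentsWithStats(m); i=1+np.argmax(s[1:,4])
    ys,xs=np.where(l==i); P=np.array([w(d,x,y,z)[:2] for x,y in zip(xs,ys)],np.float32)
    r=cv2.minAreaRect(P); print(n,np.round(r[0],1),np.round(r[1],1),round(r[2],2),s[i,4])
rect(g<50,(205,130,275,222),3,'mat')
for n,b in(('slim',(272,140,299,225)),('wide',(300,140,331,222)),('mid',(331,140,362,198))):
    rect((g<150).astype(np.uint8),b,12,n)
rect((g<60).astype(np.uint8),(130,155,152,212),50+94,'handle')
for q in((222/1.5,230/1.5),(217/1.5,324/1.5)): print('pin',w(d,*q,99).round(1))
E
python3 m.py; python3 - <<'E'
from h import *
d=np.load('pics/top0.npz'); im=d['img'][:,:,::-1]
a=cv2.resize(im[140:235,120:180],None,fx=6,fy=6,interpolation=cv2.INTER_NEAREST)
b=cv2.resize(im[140:235,270:340],None,fx=6,fy=6,interpolation=cv2.INTER_NEAREST)
cv2.imwrite('pics/z.png',np.hstack([a,b]))
for n,q,z in(('jar',(380,170),70),('solv',(312,150),190),('amb',(459,164),150)):print(n,w(d,q[0]/1.5,q[1]/1.5,z).round())
E
```

```text
mat [558.5  31.5] [142. 247.] 88.39 3101
slim [ 518.4 -120.1] [ 84.5 250.1] 88.07 1388
wide [ 526.6 -221.9] [254.5  90.7] 0.49 1933
mid [ 564.8 -317. ] [ 77.4 175.3] 89.07 1209
handle [516.6 311.7] [16.9 98.2] 87.36 129
pin [616.2 311.2  99. ]
pin [417.7 316.4  99. ]
jar [753. -23.  70.]
solv [750. 113. 190.]
amb [ 729. -185.  150.]
```

View pics/z.png

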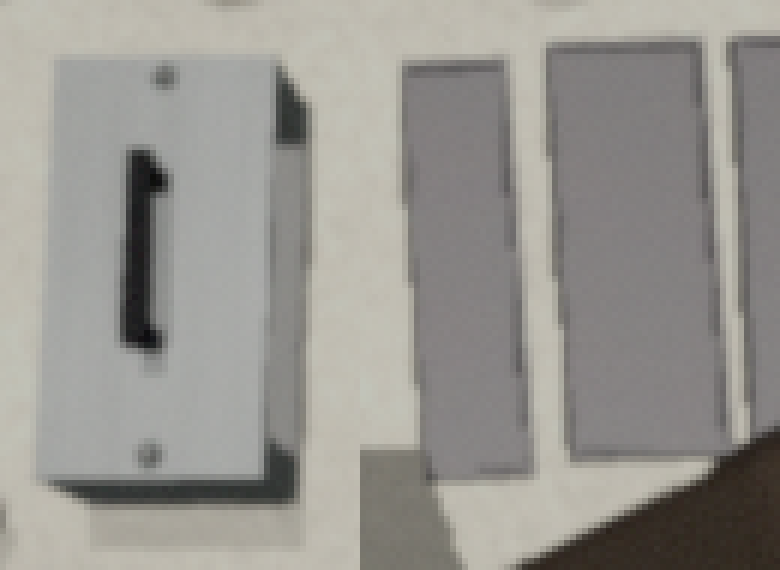

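```bash
python3 -m handwheel '[{"hand":0.095,"x":0.25,"y":0.4,"z":0.1,"spin":-5.06},{"hand":0.095,"x":0.25,"y":0.4,"z":0.1,"spin":-5.06},{"hand":0.095,"x":0.25,"y":0.4,"z":0.1,"spin":-5.06},{"hand":0.095,"x":0.25,"y":0.4,"z":0.1,"spin":-5.06},{"hand":0.095,"x":0.25,"y":0.4,"z":0.1,"spin":-5.06},{"hand":0.095,"x":0.25,"y":0.4,"z":0.1,"spin":-5.06},{"hand":0.095,"x":0.25,"y":0.4,"z":0.1,"spin":-5.06},{"hand":0.095,"x":0.25,"y":0.4,"z":0.1,"spin":-5.06},{"hand":0.095,"x":0.25,"y":0.4,"z":0.1,"spin":-5.06},{"hand":0.095,"x":0.25,"y":0.4,"z":0.1,"spin":-5.06},{"hand":0.095,"x":0.25,"y":0.4,"z":0.1,"spin":-5.06},{"hand":0.095,"x":0.25,"y":0.4,"z":0.1,"spin":-5.06},{"hand":0.095,"x":0.25,"y":0.4,"z":0.1,"spin":-5.06},{"hand":0.095,"x":0.25,"y":0.4,"z":0.1,"spin":-5.06},{"hand":0.095,"x":0.25,"y":0.4,"z":0.1,"spin":-5.06}]'
python3 - <<'E'
from h import *
d=snap('wrist','w1',s=1.5); print(d['T'].round(3),d['fx'],d['cx'],d['cy'],state()['eef_pos'],state()['tcp_rot'])
E
```

```text
t: 1.35
eef_pos: [499.8, -173.0, 328.2]
tcp_rot: [3.141, 0.0, -1.6]
ft_force: [-1.1, -0.2, -0.2]
opening: 0.998
[[-3.00000e-02 -9.68000e-01 -2.50000e-01  5.70433e+02]
 [-1.00000e+00  2.90000e-02  7.00000e-03 -1.77013e+02]
 [ 1.00000e-03  2.50000e-01 -9.68000e-01  4.83949e+02]
 [ 0.00000e+00  0.00000e+00  0.00000e+00  1.00000e+00]] 273.6621337351016 255.59985308483485 189.31002643523456 [ 499.67384564 -173.40186783  328.2064754 ] [ 3.14069777e+00  1.13022828e-04 -1.60128432e+00]
```

View pics/w1.png

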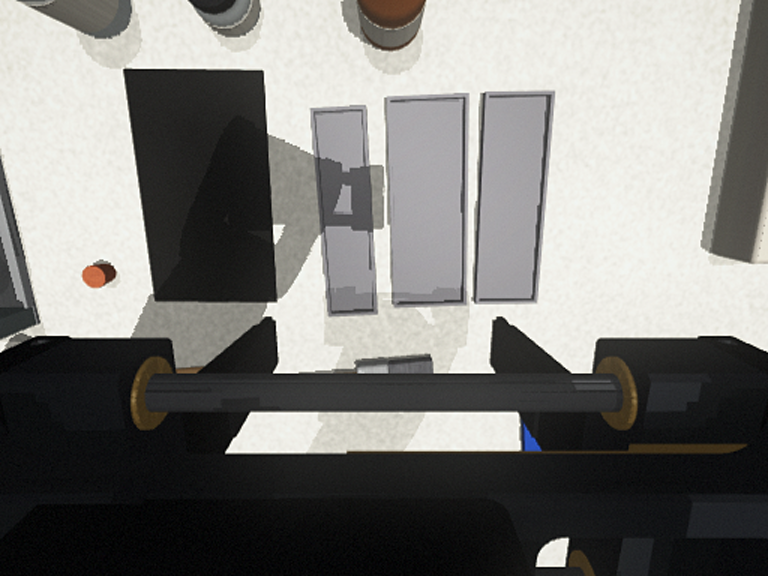

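The wrist view shows the mat with corners at (124,69) to (276,301), then the slim, wide and middle trays from left to right at x≈345, 430 and 510. All three are empty.

```bash
python3 - <<'E'
from h import *
d=np.load('pics/w1.npz')
for n,q,z in(('slim',[(311,108),(366,105),(377,312),(329,315)],12),('wide',[(385,97),(468,93),(466,305),(393,307)],12),('mid',[(482,92),(554,91),(537,302),(474,300)],12),('mat',[(124,69),(264,70),(276,301),(154,300)],3)):
    P=np.array([w(d,u/1.5,v/1.5,z)[:2] for u,v in q]); e=(P[0]+P[1])/2-(P[2]+P[3])/2
    print(n,P.mean(0).round(1),np.linalg.norm(e).round(1),np.linalg.norm((P[0]+P[3]-P[1]-P[2])/2).round(1),'yaw',np.degrees(np.arctan2(e[1],e[0])).round(2))
E
python3 -m handwheel '[{"hand":0.095,"x":-0.03,"y":0.486,"z":0.03,"spin":0},{"hand":0.095,"x":-0.03,"y":0.486,"z":0.03,"spin":0},{"hand":0.095,"x":-0.03,"y":0.486,"z":0.03,"spin":0},{"hand":0.095,"x":-0.03,"y":0.486,"z":0.03,"spin":0},{"hand":0.095,"x":-0.03,"y":0.486,"z":0.03,"spin":0},{"hand":0.095,"x":-0.03,"y":0.486,"z":0.03,"spin":0},{"hand":0.095,"x":-0.03,"y":0.486,"z":0.03,"spin":0},{"hand":0.095,"x":-0.03,"y":0.486,"z":0.03,"spin":0},{"hand":0.095,"x":-0.03,"y":0.486,"z":0.03,"spin":0},{"hand":0.095,"x":-0.03,"y":0.486,"z":0.03,"spin":0},{"hand":0.095,"x":-0.03,"y":0.486,"z":0.03,"spin":0},{"hand":0.095,"x":-0.03,"y":0.486,"z":0.03,"spin":0},{"hand":0.095,"x":-0.03,"y":0.486,"z":0.03,"spin":0},{"hand":0.095,"x":-0.03,"y":0.486,"z":0.03,"spin":0},{"hand":0.095,"x":-0.03,"y":0.486,"z":0.03,"spin":0},{"hand":0.095,"x":-0.03,"y":0.486,"z":0.03,"spin":0}]'
python3 - <<'E'
from h import *
d=snap('wrist','w2',s=1.5); print(state()['eef_pos'],state()['tcp_rot'])
E
```

```text
slim [ 529.3 -133.7] 232.9 58.6 yaw 1.05
wide [ 536.9 -226.9] 234.7 88.0 yaw 0.69
mid [ 539. -321.] 231.7 76.0 yaw -0.71
mat [560.   26.9] 257.0 149.0 yaw -2.59
t: 2.73
eef_pos: [470.6, 311.7, 358.5]
tcp_rot: [3.141, -0.0, -1.602]
ft_force: [0.5, 0.5, 0.3]
opening: 0.998
[470.6339956  311.75018277 358.65795912] [ 3.14147097e+00 -2.98275496e-04 -1.60267487e+00]
```

View pics/w2.png

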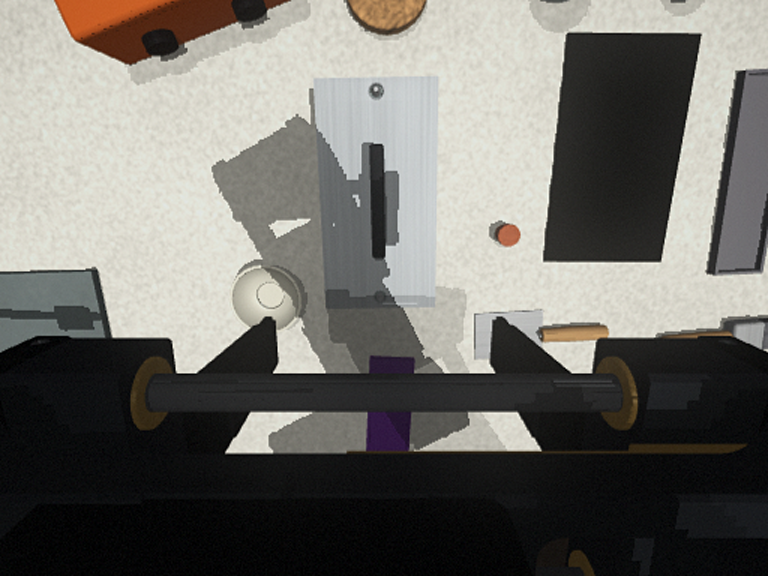

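The cover sits on the carrier with pins at (376,90) and (380,297), and its handle runs from (376,145) to (378,257).

```bash
python3 - <<'E'
from h import *
d=np.load('pics/w2.npz'); f=lambda u,v,z:w(d,u/1.5,v/1.5,z)[:2].round(1)
print('pins',f(376,91,105),f(380,297,105)); print('handle',f(376.5,145,144),f(379,257,144))
P=np.array([f(314,78,99),f(438,77,99),f(435,305,99),f(327,308,99)]);print(P,P.mean(0))
E
```

```text
pins [618.9 311.4] [421.9 314.5]
handle [568.9 312.2] [471.4 313.4]
[[632.9 368.4]
 [630.1 253.8]
 [409.5 256.7]
 [409.8 371.2]] [520.575 312.525]
```

```bash
python3 -m handwheel '[{"hand":0.06,"x":0.0495,"y":0.001,"z":-0.19,"spin":0.15},{"hand":0.06,"x":0.0495,"y":0.001,"z":-0.19,"spin":0.15},{"hand":0.06,"x":0.0495,"y":0.001,"z":-0.19,"spin":0.15},{"hand":0.06,"x":0.0495,"y":0.001,"z":-0.19,"spin":0.15},{"hand":0.06,"x":0.0495,"y":0.001,"z":-0.19,"spin":0.15},{"hand":0.06,"x":0.0495,"y":0.001,"z":-0.19,"spin":0.15},{"hand":0.06,"x":0.0495,"y":0.001,"z":-0.21,"spin":0.15},{"hand":0.06,"x":0.0495,"y":0.001,"z":-0.2255,"spin":0.15},{"hand":0.06,"x":0.0495,"y":0.001,"z":-0.2255,"spin":0.15},{"hand":0.06,"x":0.0495,"y":0.001,"z":-0.2255,"spin":0.15},{"hand":0,"x":0.0495,"y":0.001,"z":-0.2255,"spin":0.15},{"hand":0,"x":0.0495,"y":0.001,"z":-0.2255,"spin":0.15},{"hand":0,"x":0.0495,"y":0.001,"z":-0.2255,"spin":0.15},{"hand":0,"x":0.0495,"y":0.001,"z":-0.2255,"spin":0.15},{"hand":0,"x":0.0495,"y":0.001,"z":-0.2255,"spin":0.15},{"hand":0,"x":0.0495,"y":0.001,"z":-0.2255,"spin":0.15},{"hand":0,"x":0.0495,"y":0.001,"z":-0.2255,"spin":0.15},{"hand":0,"x":0.0495,"y":0.001,"z":-0.2255,"spin":0.15}]'
python3 -m handwheel '[{"hand":0,"z":0.01},{"hand":0,"z":0.02},{"hand":0,"z":0.03},{"hand":0,"z":0.05},{"hand":0,"z":0.08},{"hand":0,"z":0.1},{"hand":0,"z":0.1},{"hand":0,"z":0.1}]'
```

```text
t: 4.28
eef_pos: [519.7, 314.3, 133.2]
tcp_rot: [-3.142, 0.0, -1.587]
ft_force: [0.6, 2.0, -0.5]
opening: 0.127invalid input
```

```bash
python3 -m handwheel '[{"hand":0,"x":0,"y":0,"z":0.01,"spin":0},{"hand":0,"x":0,"y":0,"z":0.02,"spin":0},{"hand":0,"x":0,"y":0,"z":0.03,"spin":0},{"hand":0,"x":0,"y":0,"z":0.05,"spin":0},{"hand":0,"x":0,"y":0,"z":0.08,"spin":0},{"hand":0,"x":0,"y":0,"z":0.1,"spin":0},{"hand":0,"x":0,"y":0,"z":0.1,"spin":0},{"hand":0,"x":0,"y":0,"z":0.1,"spin":0}]'
```

```text
t: 4.95
eef_pos: [519.8, 314.3, 234.5]
tcp_rot: [-3.139, 0.001, -1.587]
ft_force: [0.9, 0.5, -3.2]
opening: 0.128
```

```bash
python3 -m handwheel '[{"hand":0,"x":0.005,"y":-0.04,"z":0,"spin":0},{"hand":0,"x":0.01,"y":-0.08,"z":0,"spin":0},{"hand":0,"x":0.02,"y":-0.12,"z":0,"spin":0},{"hand":0,"x":0.025,"y":-0.16,"z":0,"spin":0},{"hand":0,"x":0.03,"y":-0.2,"z":0,"spin":0},{"hand":0,"x":0.035,"y":-0.24,"z":0,"spin":-0.1},{"hand":0,"x":0.039,"y":-0.27,"z":0,"spin":-0.2},{"hand":0,"x":0.039,"y":-0.285,"z":0,"spin":-0.2},{"hand":0,"x":0.039,"y":-0.285,"z":-0.03,"spin":-0.2},{"hand":0,"x":0.039,"y":-0.285,"z":-0.06,"spin":-0.2},{"hand":0,"x":0.039,"y":-0.285,"z":-0.09,"spin":-0.2},{"hand":0,"x":0.039,"y":-0.285,"z":-0.12,"spin":-0.2},{"hand":0,"x":0.039,"y":-0.285,"z":-0.15,"spin":-0.2},{"hand":0,"x":0.039,"y":-0.285,"z":-0.17,"spin":-0.2},{"hand":0,"x":0.039,"y":-0.285,"z":-0.18,"spin":-0.2},{"hand":0,"x":0.039,"y":-0.285,"z":-0.186,"spin":-0.2},{"hand":0,"x":0.039,"y":-0.285,"z":-0.189,"spin":-0.2},{"hand":0,"x":0.039,"y":-0.285,"z":-0.191,"spin":-0.2},{"hand":0,"x":0.039,"y":-0.285,"z":-0.191,"spin":-0.2}]'
```

```text
t: 6.53
eef_pos: [559.0, 29.2, 42.7]
tcp_rot: [-3.141, -0.0, -1.605]
ft_force: [-1.4, -0.2, -1.8]
opening: 0.12
```

```bash
python3 -m handwheel '[{"hand":0,"x":0,"y":0,"z":-0.001,"spin":0},{"hand":0,"x":0,"y":0,"z":-0.001,"spin":0},{"hand":0.05,"x":0,"y":0,"z":-0.001,"spin":0},{"hand":0.05,"x":0,"y":0,"z":-0.001,"spin":0},{"hand":0.05,"x":0,"y":0,"z":-0.001,"spin":0},{"hand":0.05,"x":0,"y":0,"z":-0.001,"spin":0},{"hand":0.05,"x":0,"y":0,"z":0.03,"spin":0},{"hand":0.09,"x":0,"y":0,"z":0.07,"spin":0},{"hand":0.09,"x":0,"y":0,"z":0.1,"spin":0},{"hand":0.09,"x":0,"y":0,"z":0.14,"spin":0},{"hand":0.09,"x":-0.05,"y":0.15,"z":0.3,"spin":0},{"hand":0.09,"x":-0.05,"y":0.15,"z":0.3,"spin":0},{"hand":0.09,"x":-0.05,"y":0.15,"z":0.3,"spin":0},{"hand":0.09,"x":-0.05,"y":0.15,"z":0.3,"spin":0}]'
python3 -m handwheel '[{"hand":0.09,"x":-0.06,"y":0.17,"z":0.02,"spin":0},{"hand":0.09,"x":-0.06,"y":0.17,"z":0.02,"spin":0},{"hand":0.09,"x":-0.06,"y":0.17,"z":0.02,"spin":0},{"hand":0.09,"x":-0.06,"y":0.17,"z":0.02,"spin":0},{"hand":0.09,"x":-0.06,"y":0.17,"z":0.02,"spin":0},{"hand":0.09,"x":-0.06,"y":0.17,"z":0.02,"spin":0},{"hand":0.09,"x":-0.06,"y":0.17,"z":0.02,"spin":0},{"hand":0.09,"x":-0.06,"y":0.17,"z":0.02,"spin":0}]'
python3 - <<'E'
from h import *
d=snap('wrist','w3',s=1.5); print(state()['eef_pos'],state()['tcp_rot'])
E
```

```text
t: 7.7
eef_pos: [520.7, 141.3, 302.4]
tcp_rot: [-3.141, -0.0, -1.605]
ft_force: [0.4, 0.9, 0.2]
opening: 0.901
t: 8.37
eef_pos: [461.8, 309.6, 320.5]
tcp_rot: [3.141, -0.001, -1.605]
ft_force: [0.0, 0.6, 0.2]
opening: 0.95
[462.01831321 309.32360864 320.47862288] [ 3.14123691e+00 -5.22909486e-04 -1.60594883e+00]
```

View pics/w3.png

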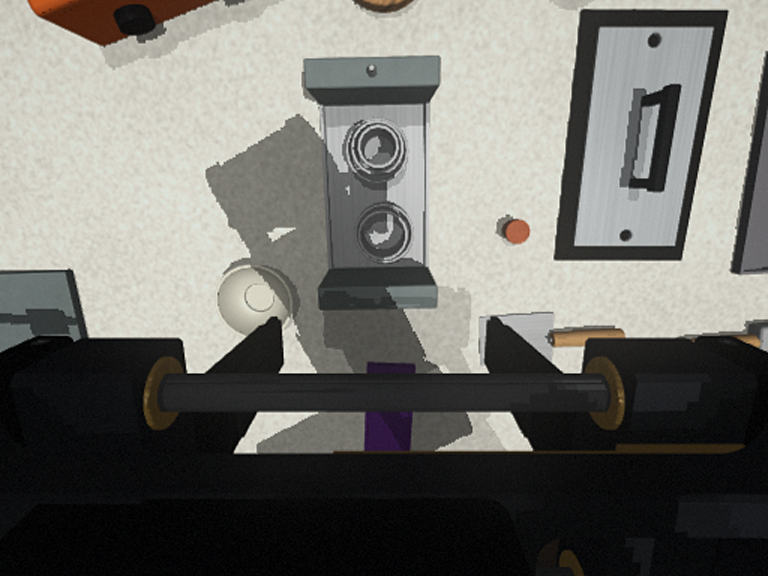

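The cover lies flat inside the mat. Two nests stand in the carrier, at about (375,150) and (384,232). I'll zoom in on them.

```bash
python3 - <<'E'
from h import *
d=np.load('pics/w3.npz'); im=d['img'][:,:,::-1]
cv2.imwrite('pics/z3.png',cv2.resize(im[65:195,200:300],None,fx=4.6,fy=4.6,interpolation=cv2.INTER_CUBIC))
E
```

```text
(no output)
```

View pics/z3.png

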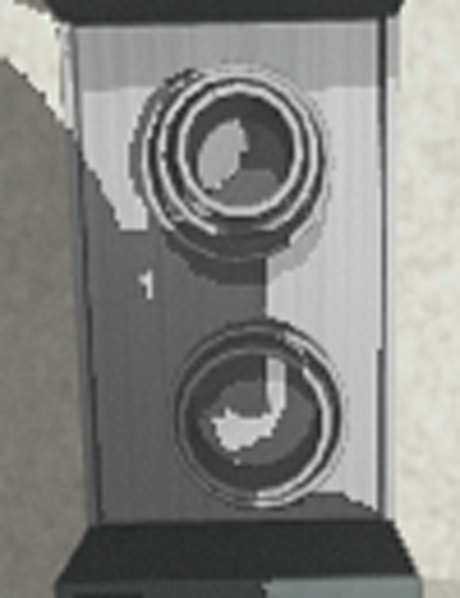

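```bash
python3 -m handwheel '[{"hand":0.09,"x":-0.012,"y":0.003,"z":-0.09,"spin":0},{"hand":0.09,"x":-0.012,"y":0.003,"z":-0.09,"spin":0},{"hand":0.09,"x":-0.012,"y":0.003,"z":-0.09,"spin":0},{"hand":0.09,"x":-0.012,"y":0.003,"z":-0.09,"spin":0},{"hand":0.09,"x":-0.012,"y":0.003,"z":-0.09,"spin":0},{"hand":0.09,"x":-0.012,"y":0.003,"z":-0.09,"spin":0}]'
python3 - <<'E'
from h import *
d=snap('wrist','w4',s=1); print(state()['eef_pos'],state()['tcp_rot'])
im=d['img'][:,:,::-1]
cv2.imwrite('pics/z4.png',cv2.resize(im[10:225,150:350],None,fx=2.7,fy=2.7,interpolation=cv2.INTER_CUBIC))
E
```

```text
t: 8.92
eef_pos: [451.0, 313.4, 232.8]
tcp_rot: [-3.139, 0.001, -1.606]
ft_force: [-0.4, -0.6, 0.8]
opening: 0.949
[450.82450487 313.49486562 232.79688227] [-3.13869753e+00  1.52391392e-03 -1.60547386e+00]
```

View pics/z4.png

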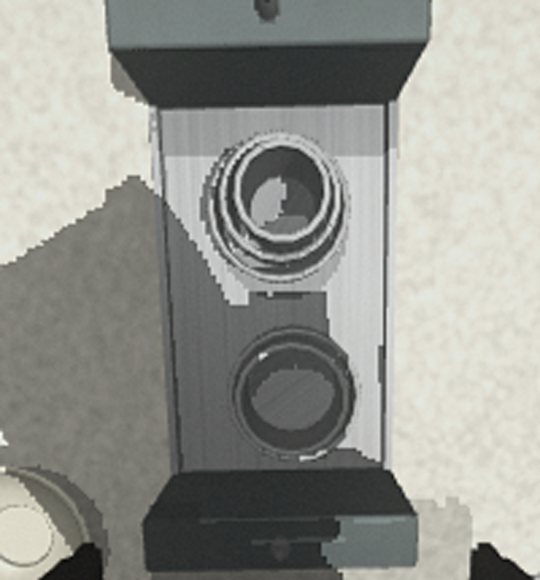

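Five cups: the far nest holds slim, middle and wide, with the slim rim at crop (283,190). The near nest holds middle and wide, with its rim at crop (295,392). The two camera estimates of y disagree by about 4 mm at the mat, so I'll cross-check.

```bash
python3 - <<'E'
from h import *
d=np.load('pics/w3.npz'); f=lambda u,v,z:w(d,u/1.5,v/1.5,z)[:2].round(1)
def c(q,z):
    P=np.array([f(*p,z) for p in q]); return P.mean(0).round(1),P.tolist()
print('mat',c([(583,10),(728,12),(681,260),(555,258)],3)); print('cover',c([(597,23),(715,25),(668,250),(570,248)],8))
print('pins far/near hole',f(654,40,8),f(626,236,8))
d=np.load('pics/w4.npz'); g=lambda u,v,z:w(d,150+u/2.7-.4,10+v/2.7-.4,z)[:2].round(1)
print('slim',g(283,190,88),g(283,138,88),g(283,242,88)); print('mid2',g(295,392,64),'wideU',g(277,212,40)); print('pins',g(267,10,106),g(281,547,106))
d=np.load('pics/top0.npz')
for n,q in(('slim',[(416,227),(441,225),(448,327),(423,329)]),('wide',[(452,222),(491,220),(497,323),(459,325)])):
    P=np.array([w(d,u/1.5-.2,v/1.5-.2,12)[:2] for u,v in q]); e=(P[0]+P[1]-P[2]-P[3])/2
    print('top',n,P.mean(0).round(1),np.linalg.norm(e),np.degrees(np.arctan2(e[1],e[0])))
E
```

```text
mat (array([559.2,  27.6]), [[690.7, 96.2], [683.9, -51.5], [427.3, -41.2], [434.8, 106.9]])
cover (array([558.9,  29.6]), [[676.9, 83.3], [671.0, -36.6], [440.7, -20.8], [447.0, 92.5]])
pins far/near hole [659.5  23.5] [458.7  29.5]
slim [560.7 308.9] [578.9 308.2] [541.8 309.6]
mid2 [480.6 306.6] wideU [557.9 311.9]
pins [615.7 312.2] [423.5 314.6]
top slim [ 526.4 -130. ] 230.1764635292206 1.4664122164441744
top wide [ 534.1 -224.5] 232.9379347515652 0.38028683735961133
```

```bash
python3 -m handwheel '[{"hand":0.065,"x":0.11,"y":-0.004,"z":-0.08,"spin":0},{"hand":0.065,"x":0.11,"y":-0.004,"z":-0.08,"spin":0},{"hand":0.065,"x":0.11,"y":-0.004,"z":-0.08,"spin":0},{"hand":0.065,"x":0.11,"y":-0.004,"z":-0.08,"spin":0},{"hand":0.065,"x":0.11,"y":-0.004,"z":-0.11,"spin":0},{"hand":0.065,"x":0.11,"y":-0.004,"z":-0.14,"spin":0},{"hand":0.065,"x":0.11,"y":-0.004,"z":-0.152,"spin":0},{"hand":0.065,"x":0.11,"y":-0.004,"z":-0.152,"spin":0},{"hand":0,"x":0.11,"y":-0.004,"z":-0.152,"spin":0},{"hand":0,"x":0.11,"y":-0.004,"z":-0.152,"spin":0},{"hand":0,"x":0.11,"y":-0.004,"z":-0.152,"spin":0},{"hand":0,"x":0.11,"y":-0.004,"z":-0.152,"spin":0},{"hand":0,"x":0.11,"y":-0.004,"z":-0.152,"spin":0},{"hand":0,"x":0.11,"y":-0.004,"z":-0.152,"spin":0},{"hand":0,"x":0.11,"y":-0.004,"z":-0.152,"spin":0}]'
```

```text
t: 10.22
eef_pos: [560.1, 309.6, 79.7]
tcp_rot: [-3.14, 0.001, -1.605]
ft_force: [-0.2, 0.2, 7.6]
opening: 0.382
```

```bash
python3 -m handwheel '[{"hand":0,"x":0,"y":0,"z":0,"spin":0},{"hand":0,"x":0,"y":0,"z":0,"spin":0}]'
python3 - <<'E'
from h import *
d=snap('scene','s5'); im=d['img'][:,:,::-1]; u,v=px(d,(520,313,80)); u,v=int(u),int(v); print(u,v)
d2=snap('wrist','w5')
a=cv2.resize(im[v-60:v+50,u-55:u+55],(550,550),interpolation=cv2.INTER_CUBIC); b=cv2.resize(d2['img'][:256,190:330,::-1],(246,450))
b=cv2.copyMakeBorder(b,0,100,0,0,cv2.BORDER_CONSTANT)
cv2.imwrite('pics/z5.png',np.hstack([a,b]))
E
```

```text
t: 10.38
eef_pos: [560.1, 309.6, 79.7]
tcp_rot: [-3.14, 0.001, -1.605]
ft_force: [-0.6, -0.1, 6.4]
opening: 0.385
351 146
```

View pics/z5.png

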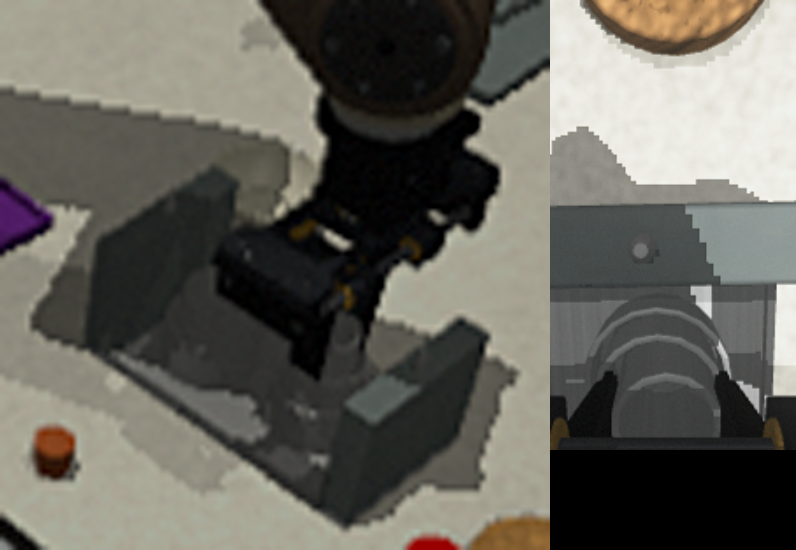

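```bash
python3 -m handwheel '[{"hand":0,"x":0,"y":0,"z":0.003,"spin":0},{"hand":0,"x":0,"y":0,"z":0.006,"spin":0},{"hand":0,"x":0,"y":0,"z":0.012,"spin":0},{"hand":0,"x":0,"y":0,"z":0.02,"spin":0},{"hand":0,"x":0,"y":0,"z":0.04,"spin":0},{"hand":0,"x":0,"y":0,"z":0.06,"spin":0},{"hand":0,"x":0,"y":0,"z":0.08,"spin":0},{"hand":0,"x":0,"y":0,"z":0.1,"spin":0},{"hand":0,"x":0,"y":0,"z":0.1,"spin":0},{"hand":0,"x":0,"y":0,"z":0.1,"spin":0}]'
python3 - <<'E'
from h import *
d=snap('scene','s6'); im=d['img'][:,:,::-1]; u,v=px(d,(540,311,100)); u,v=int(u),int(v)
d2=snap('wrist','w6')
a=cv2.resize(im[v-60:v+60,u-55:u+55],(504,550),interpolation=cv2.INTER_CUBIC); b=cv2.resize(d2['img'][:256,180:340,::-1],(281,450))
b=cv2.copyMakeBorder(b,0,100,0,0,cv2.BORDER_CONSTANT)
cv2.imwrite('pics/z6.png',np.hstack([a,b]))
E
```

```text
t: 11.32
eef_pos: [559.8, 309.4, 179.8]
tcp_rot: [-3.14, 0.001, -1.605]
ft_force: [0.8, -0.9, -2.0]
opening: 0.384
```

View pics/z6.png

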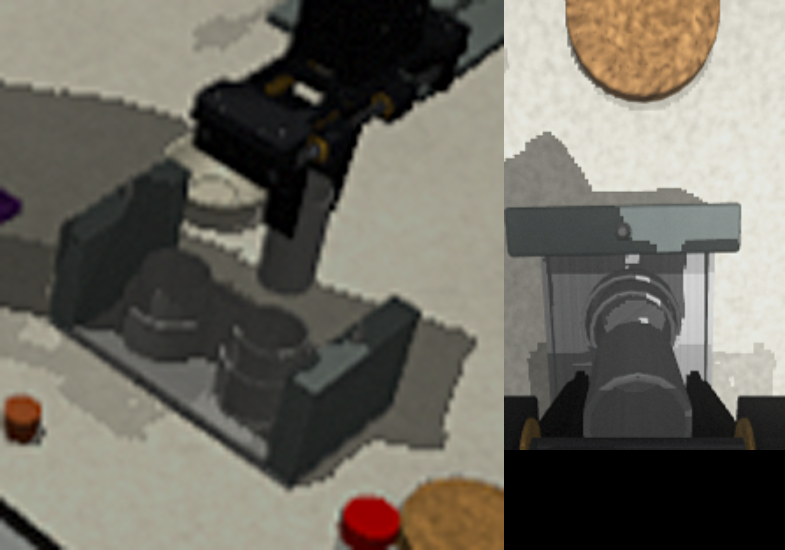

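Only the slim cup came up, and it hangs upright. The middle-in-wide nests are still in place at both positions.

```bash
python3 -m handwheel '[{"hand":0,"x":-0.01,"y":-0.02,"z":0.01,"spin":0},{"hand":0,"x":-0.01,"y":-0.06,"z":0.01,"spin":0},{"hand":0,"x":-0.02,"y":-0.1,"z":0.01,"spin":0},{"hand":0,"x":-0.025,"y":-0.14,"z":0.01,"spin":0},{"hand":0,"x":-0.025,"y":-0.18,"z":0.01,"spin":0},{"hand":0,"x":-0.025,"y":-0.22,"z":0.01,"spin":0},{"hand":0,"x":-0.025,"y":-0.26,"z":0.01,"spin":0},{"hand":0,"x":-0.025,"y":-0.3,"z":0.01,"spin":0},{"hand":0,"x":-0.025,"y":-0.34,"z":0,"spin":0},{"hand":0,"x":-0.025,"y":-0.38,"z":0,"spin":0},{"hand":0,"x":-0.025,"y":-0.42,"z":-0.01,"spin":0.2},{"hand":0,"x":-0.025,"y":-0.4415,"z":-0.03,"spin":0.2},{"hand":0,"x":-0.025,"y":-0.4415,"z":-0.06,"spin":0.2},{"hand":0,"x":-0.025,"y":-0.4415,"z":-0.08,"spin":0.2},{"hand":0,"x":-0.025,"y":-0.4415,"z":-0.095,"spin":0.2},{"hand":0,"x":-0.025,"y":-0.4415,"z":-0.102,"spin":0.2},{"hand":0,"x":-0.025,"y":-0.4415,"z":-0.105,"spin":0.2},{"hand":0,"x":-0.025,"y":-0.4415,"z":-0.1065,"spin":0.2},{"hand":0,"x":-0.025,"y":-0.4415,"z":-0.1065,"spin":0.2}]'
```

```text
t: 13.0
eef_pos: [534.5, -131.7, 72.7]
tcp_rot: [3.141, 0.0, -1.587]
ft_force: [0.0, 1.1, -1.1]
opening: 0.383
```

```bash
python3 -m handwheel '[{"hand":0.065,"x":0,"y":0,"z":0,"spin":0},{"hand":0.065,"x":0,"y":0,"z":0,"spin":0},{"hand":0.065,"x":0,"y":0,"z":0,"spin":0},{"hand":0.065,"x":0,"y":0,"z":0.02,"spin":0},{"hand":0.065,"x":0,"y":0,"z":0.05,"spin":0},{"hand":0.065,"x":0,"y":0,"z":0.09,"spin":0},{"hand":0.065,"x":-0.01,"y":0.03,"z":0.12,"spin":-0.2},{"hand":0.065,"x":-0.02,"y":0.07,"z":0.14,"spin":-0.2},{"hand":0.065,"x":-0.03,"y":0.11,"z":0.16,"spin":-0.2},{"hand":0.065,"x":-0.04,"y":0.15,"z":0.16,"spin":-0.2},{"hand":0.065,"x":-0.05,"y":0.19,"z":0.16,"spin":-0.2},{"hand":0.065,"x":-0.0835,"y":0.445,"z":0.16,"spin":-0.2},{"hand":0.065,"x":-0.0835,"y":0.445,"z":0.16,"spin":-0.2},{"hand":0.065,"x":-0.0835,"y":0.445,"z":0.16,"spin":-0.2},{"hand":0.065,"x":-0.0835,"y":0.445,"z":0.16,"spin":-0.2},{"hand":0.065,"x":-0.0835,"y":0.445,"z":0.16,"spin":-0.2},{"hand":0.065,"x":-0.0835,"y":0.445,"z":0.16,"spin":-0.2},{"hand":0.065,"x":-0.0835,"y":0.445,"z":0.16,"spin":-0.2},{"hand":0.065,"x":-0.0835,"y":0.445,"z":0.16,"spin":-0.2},{"hand":0.065,"x":-0.0835,"y":0.445,"z":0.16,"spin":-0.2}]'
python3 - <<'E'
from h import *
d=snap('wrist','w7'); print(state()['eef_pos'])
im=d['img'][:,:,::-1]
a=cv2.resize(im[10:225,150:350],None,fx=2.7,fy=2.7,interpolation=cv2.INTER_CUBIC)
t=snap('top','t7')['img'][:,:,::-1]; b=cv2.resize(t[135:235,205:305],(250,250),interpolation=cv2.INTER_CUBIC)
cv2.imwrite('pics/z7.png',np.hstack([a,cv2.copyMakeBorder(b,0,a.shape[0]-250,0,0,cv2.BORDER_CONSTANT)]))
E
```

```text
t: 14.67
eef_pos: [450.7, 313.4, 232.0]
tcp_rot: [3.141, -0.0, -1.603]
ft_force: [-0.3, -0.3, -0.7]
opening: 0.684
[450.98336602 312.50272005 232.0900275 ]
```

View pics/z7.png

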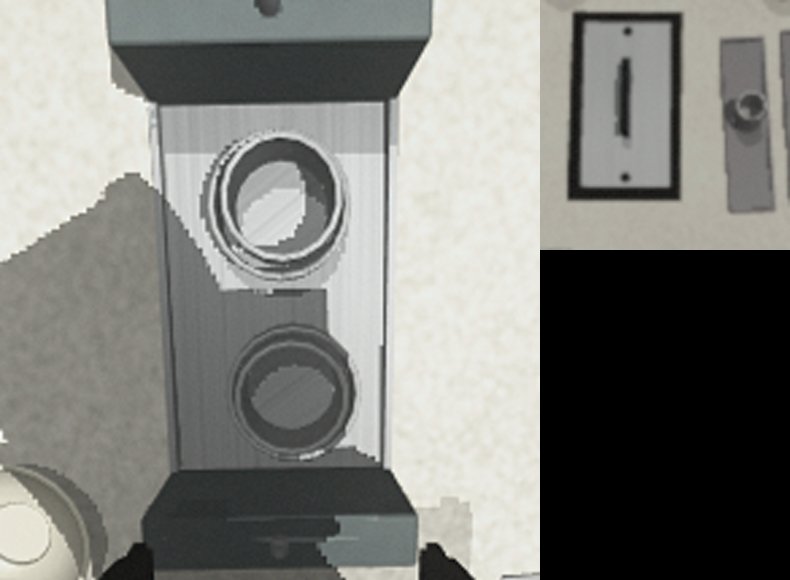

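The slim cup stands in its tray. The upper middle rim is centred at crop (282,198), the lower one at (296,393).

```bash
python3 - <<'E'
from h import *
d=np.load('pics/w7.npz'); g=lambda u,v,z:w(d,150+u/2.7-.4,10+v/2.7-.4,z)[:2].round(1)
print(g(282,198,64),g(282,132,64),g(282,265,64),'low',g(296,393,64),g(296,330,64),g(296,457,64))
d=np.load('pics/t7.npz'); print('slim',w(d,205+(750-540)/2.5,135+108/2.5,81))
E
```

```text
[559.8 309.3] [584.8 308.5] [533.4 310.2] low [479.5 305.9] [506.5 305.1] [450.8 306.7]
slim [ 528.84407299 -129.08479244   81.        ]
```

```bash
python3 -m handwheel '[{"hand":0.07,"x":0.109,"y":-0.003,"z":-0.1,"spin":0.1},{"hand":0.07,"x":0.109,"y":-0.003,"z":-0.1,"spin":0.1},{"hand":0.07,"x":0.109,"y":-0.003,"z":-0.1,"spin":0.1},{"hand":0.07,"x":0.109,"y":-0.003,"z":-0.1,"spin":0.1},{"hand":0.07,"x":0.109,"y":-0.003,"z":-0.13,"spin":0.1},{"hand":0.07,"x":0.109,"y":-0.003,"z":-0.15,"spin":0.1},{"hand":0.07,"x":0.109,"y":-0.003,"z":-0.165,"spin":0.1},{"hand":0.07,"x":0.109,"y":-0.003,"z":-0.172,"spin":0.1},{"hand":0.07,"x":0.109,"y":-0.003,"z":-0.172,"spin":0.1},{"hand":0,"x":0.109,"y":-0.003,"z":-0.172,"spin":0.1},{"hand":0,"x":0.109,"y":-0.003,"z":-0.172,"spin":0.1},{"hand":0,"x":0.109,"y":-0.003,"z":-0.172,"spin":0.1},{"hand":0,"x":0.109,"y":-0.003,"z":-0.172,"spin":0.1},{"hand":0,"x":0.109,"y":-0.003,"z":-0.172,"spin":0.1},{"hand":0,"x":0.109,"y":-0.003,"z":-0.172,"spin":0.1}]'
python3 -m handwheel '[{"hand":0,"x":0,"y":0,"z":0.003,"spin":0},{"hand":0,"x":0,"y":0,"z":0.006,"spin":0},{"hand":0,"x":0,"y":0,"z":0.012,"spin":0},{"hand":0,"x":0,"y":0,"z":0.02,"spin":0},{"hand":0,"x":0,"y":0,"z":0.04,"spin":0},{"hand":0,"x":0,"y":0,"z":0.06,"spin":0},{"hand":0,"x":0,"y":0,"z":0.09,"spin":0},{"hand":0,"x":0,"y":0,"z":0.12,"spin":0},{"hand":0,"x":0,"y":0,"z":0.12,"spin":0},{"hand":0,"x":0,"y":0,"z":0.12,"spin":0}]'
```

```text
t: 16.02
eef_pos: [560.7, 310.2, 61.4]
tcp_rot: [-3.14, 0.001, -1.596]
ft_force: [0.0, 0.1, 7.2]
opening: 0.535
t: 16.85
eef_pos: [560.6, 310.1, 182.5]
tcp_rot: [-3.138, 0.001, -1.596]
ft_force: [-0.2, 0.9, -1.2]
opening: 0.532
```

```bash
python3 -m handwheel '[{"hand":0,"x":0,"y":-0.02,"z":0.01,"spin":0},{"hand":0,"x":0,"y":-0.06,"z":0.01,"spin":0},{"hand":0,"x":0,"y":-0.1,"z":0.01,"spin":0},{"hand":0,"x":0,"y":-0.14,"z":0.01,"spin":0},{"hand":0,"x":0,"y":-0.18,"z":0.01,"spin":0},{"hand":0,"x":0,"y":-0.22,"z":0.01,"spin":0},{"hand":0,"x":0,"y":-0.26,"z":0.01,"spin":0},{"hand":0,"x":0,"y":-0.3,"z":0.01,"spin":0},{"hand":0,"x":0.01,"y":-0.34,"z":0.01,"spin":0},{"hand":0,"x":0.01,"y":-0.38,"z":0.01,"spin":0},{"hand":0,"x":0.019,"y":-0.42,"z":0.01,"spin":0},{"hand":0,"x":0.019,"y":-0.46,"z":0.01,"spin":0},{"hand":0,"x":0.019,"y":-0.5,"z":0.01,"spin":0},{"hand":0,"x":0.019,"y":-0.54,"z":0.01,"spin":0},{"hand":0,"x":0.019,"y":-0.58,"z":0.01,"spin":0},{"hand":0,"x":0.019,"y":-0.61,"z":0,"spin":0},{"hand":0,"x":0.019,"y":-0.63,"z":-0.01,"spin":0},{"hand":0,"x":0.019,"y":-0.63,"z":-0.03,"spin":0},{"hand":0,"x":0.019,"y":-0.63,"z":-0.03,"spin":0}]'
python3 -m handwheel '[{"hand":0,"x":0,"y":0,"z":-0.03,"spin":0},{"hand":0,"x":0,"y":0,"z":-0.06,"spin":0},{"hand":0,"x":0,"y":0,"z":-0.08,"spin":0},{"hand":0,"x":0,"y":0,"z":-0.088,"spin":0},{"hand":0,"x":0,"y":0,"z":-0.092,"spin":0},{"hand":0,"x":0,"y":0,"z":-0.094,"spin":0},{"hand":0,"x":0,"y":0,"z":-0.094,"spin":0}]'
```

```text
t: 18.43
eef_pos: [577.0, -320.4, 145.6]
tcp_rot: [3.136, 0.004, -1.598]
ft_force: [-0.1, 0.2, -1.2]
opening: 0.537
t: 19.02
eef_pos: [578.9, -318.9, 58.4]
tcp_rot: [3.141, 0.001, -1.595]
ft_force: [-2.8, 2.3, 6.2]
opening: 0.532
```

```bash
python3 -m handwheel '[{"hand":0.07,"x":0,"y":0,"z":0.001,"spin":0},{"hand":0.07,"x":0,"y":0,"z":0.002,"spin":0},{"hand":0.07,"x":0,"y":0,"z":0.002,"spin":0},{"hand":0.07,"x":0,"y":0,"z":0.02,"spin":0},{"hand":0.07,"x":0,"y":0,"z":0.05,"spin":0},{"hand":0.07,"x":0,"y":0,"z":0.09,"spin":0},{"hand":0.07,"x":0,"y":0.02,"z":0.12,"spin":0},{"hand":0.07,"x":-0.128,"y":0.632,"z":0.4,"spin":0},{"hand":0.07,"x":-0.128,"y":0.632,"z":0.2,"spin":0},{"hand":0.07,"x":-0.128,"y":0.632,"z":0.176,"spin":0},{"hand":0.07,"x":-0.128,"y":0.632,"z":0.176,"spin":0},{"hand":0.07,"x":-0.128,"y":0.632,"z":0.176,"spin":0},{"hand":0.07,"x":-0.128,"y":0.632,"z":0.176,"spin":0},{"hand":0.07,"x":-0.128,"y":0.632,"z":0.176,"spin":0},{"hand":0.07,"x":-0.128,"y":0.632,"z":0.176,"spin":0},{"hand":0.07,"x":-0.128,"y":0.632,"z":0.176,"spin":0},{"hand":0.07,"x":-0.128,"y":0.632,"z":0.176,"spin":0},{"hand":0.07,"x":-0.128,"y":0.632,"z":0.176,"spin":0},{"hand":0.07,"x":-0.128,"y":0.632,"z":0.176,"spin":0},{"hand":0.07,"x":-0.128,"y":0.632,"z":0.176,"spin":0}]'
python3 -m handwheel '[{"hand":0.07,"x":-0.025,"y":0.13,"z":0.00,"spin":0},{"hand":0.07,"x":-0.025,"y":0.13,"z":0.00,"spin":0},{"hand":0.07,"x":-0.025,"y":0.13,"z":0.00,"spin":0},{"hand":0.07,"x":-0.025,"y":0.13,"z":0.0,"spin":0},{"hand":0.07,"x":-0.025,"y":0.13,"z":0.0,"spin":0}]'
python3 - <<'E'
from h import *
d=snap('wrist','w8'); print(state()['eef_pos'])
E
```

```text
t: 20.68
eef_pos: [468.4, 227.4, 227.3]
tcp_rot: [-3.141, 0.0, -1.596]
ft_force: [-0.3, 0.1, 0.5]
opening: 0.735
t: 21.1
eef_pos: [443.3, 357.6, 226.6]
tcp_rot: [-3.142, 0.0, -1.592]
ft_force: [-0.1, -0.5, -0.2]
opening: 0.74
[443.74652614 355.90865023 226.53394924]
```

```bash
python3 - <<'E'
from h import *
d=np.load('pics/w8.npz'); im=d['img'][:,:,::-1]
a=cv2.resize(im[10:225,190:390],None,fx=2.7,fy=2.7,interpolation=cv2.INTER_CUBIC)
t=snap('top','t8')['img'][:,:,::-1]; b=cv2.resize(t[135:235,270:370],(250,250),interpolation=cv2.INTER_CUBIC)
cv2.imwrite('pics/z8.png',np.hstack([a,cv2.copyMakeBorder(b,0,a.shape[0]-250,0,0,cv2.BORDER_CONSTANT)]))
E
```

```text
(no output)
```

View pics/z8.png

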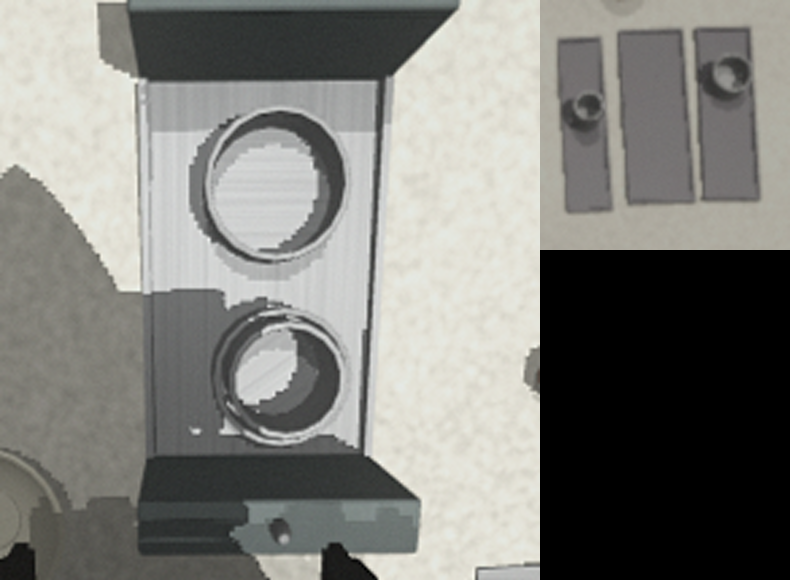

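The middle cup is upright in the right-hand tray. Wide1's rim is centred at (277,185) in the crop and the lower middle's at (286,381).

```bash
python3 - <<'E'
from h import *
d=np.load('pics/w8.npz'); g=lambda u,v,z:w(d,190+u/2.7-.4,10+v/2.7-.4,z)[:2].round(1)
print(g(277,185,40),'low',g(286,381,64)); print(state()['eef_pos'])
E
```

```text
[559.1 310.1] low [477.1 308.4]
[444.10367123 354.88758147 226.56872977]
```

```bash
python3 -m handwheel '[{"hand":0.07,"x":0.034,"y":-0.047,"z":-0.1,"spin":0},{"hand":0.07,"x":0.034,"y":-0.047,"z":-0.1,"spin":0},{"hand":0.07,"x":0.034,"y":-0.047,"z":-0.1,"spin":0},{"hand":0.07,"x":0.034,"y":-0.047,"z":-0.1,"spin":0},{"hand":0.07,"x":0.034,"y":-0.047,"z":-0.13,"spin":0},{"hand":0.07,"x":0.034,"y":-0.047,"z":-0.15,"spin":0},{"hand":0.07,"x":0.034,"y":-0.047,"z":-0.16,"spin":0},{"hand":0.07,"x":0.034,"y":-0.047,"z":-0.165,"spin":0},{"hand":0.07,"x":0.034,"y":-0.047,"z":-0.165,"spin":0},{"hand":0,"x":0.034,"y":-0.047,"z":-0.165,"spin":0},{"hand":0,"x":0.034,"y":-0.047,"z":-0.165,"spin":0},{"hand":0,"x":0.034,"y":-0.047,"z":-0.165,"spin":0},{"hand":0,"x":0.034,"y":-0.047,"z":-0.165,"spin":0},{"hand":0,"x":0.034,"y":-0.047,"z":-0.165,"spin":0},{"hand":0,"x":0.034,"y":-0.047,"z":-0.165,"spin":0}]'
python3 -m handwheel '[{"hand":0,"x":0,"y":0,"z":0.003,"spin":0},{"hand":0,"x":0,"y":0,"z":0.006,"spin":0},{"hand":0,"x":0,"y":0,"z":0.012,"spin":0},{"hand":0,"x":0,"y":0,"z":0.02,"spin":0},{"hand":0,"x":0,"y":0,"z":0.04,"spin":0},{"hand":0,"x":0,"y":0,"z":0.06,"spin":0},{"hand":0,"x":0,"y":0,"z":0.09,"spin":0},{"hand":0,"x":0,"y":0,"z":0.12,"spin":0},{"hand":0,"x":0,"y":0,"z":0.12,"spin":0},{"hand":0,"x":0,"y":0,"z":0.12,"spin":0}]'
```

```text
t: 22.45
eef_pos: [478.6, 308.8, 62.6]
tcp_rot: [-3.14, 0.001, -1.596]
ft_force: [-1.6, 0.3, 6.3]
opening: 0.536
t: 23.28
eef_pos: [478.6, 308.6, 183.5]
tcp_rot: [-3.138, 0.002, -1.596]
ft_force: [-0.3, 0.3, -1.3]
opening: 0.535
```

```bash
python3 -m handwheel '[{"hand":0,"x":0,"y":-0.02,"z":0.01,"spin":0},{"hand":0,"x":0,"y":-0.06,"z":0.01,"spin":0},{"hand":0,"x":0,"y":-0.1,"z":0.01,"spin":0},{"hand":0,"x":0,"y":-0.14,"z":0.01,"spin":0},{"hand":0,"x":0,"y":-0.18,"z":0.01,"spin":0},{"hand":0,"x":0,"y":-0.22,"z":0.01,"spin":0},{"hand":0,"x":0,"y":-0.26,"z":0.01,"spin":0},{"hand":0,"x":0,"y":-0.3,"z":0.01,"spin":0},{"hand":0,"x":0.01,"y":-0.34,"z":0.01,"spin":0},{"hand":0,"x":0.01,"y":-0.38,"z":0.01,"spin":0},{"hand":0,"x":0.021,"y":-0.42,"z":0.01,"spin":0},{"hand":0,"x":0.021,"y":-0.46,"z":0.01,"spin":0},{"hand":0,"x":0.021,"y":-0.5,"z":0.01,"spin":0},{"hand":0,"x":0.021,"y":-0.54,"z":0.01,"spin":0},{"hand":0,"x":0.021,"y":-0.58,"z":0.01,"spin":0},{"hand":0,"x":0.021,"y":-0.61,"z":0,"spin":0},{"hand":0,"x":0.021,"y":-0.628,"z":-0.01,"spin":0},{"hand":0,"x":0.021,"y":-0.628,"z":-0.03,"spin":0},{"hand":0,"x":0.021,"y":-0.628,"z":-0.03,"spin":0}]'
python3 -m handwheel '[{"hand":0,"x":0,"y":0,"z":-0.03,"spin":0},{"hand":0,"x":0,"y":0,"z":-0.06,"spin":0},{"hand":0,"x":0,"y":0,"z":-0.08,"spin":0},{"hand":0,"x":0,"y":0,"z":-0.088,"spin":0},{"hand":0,"x":0,"y":0,"z":-0.091,"spin":0},{"hand":0,"x":0,"y":0,"z":-0.093,"spin":0},{"hand":0,"x":0,"y":0,"z":-0.093,"spin":0}]'
```

```text
t: 24.87
eef_pos: [497.4, -319.1, 147.3]
tcp_rot: [3.136, 0.004, -1.598]
ft_force: [-0.6, 0.8, -2.1]
opening: 0.535
t: 25.45
eef_pos: [499.3, -318.7, 60.0]
tcp_rot: [3.141, 0.0, -1.595]
ft_force: [-0.2, -0.6, -1.3]
opening: 0.533
```

```bash
python3 -m handwheel '[{"hand":0,"x":0,"y":0,"z":-0.0007,"spin":0},{"hand":0,"x":0,"y":0,"z":-0.0013,"spin":0},{"hand":0,"x":0,"y":0,"z":-0.0013,"spin":0},{"hand":0.07,"x":0,"y":0,"z":-0.001,"spin":0},{"hand":0.07,"x":0,"y":0,"z":0,"spin":0},{"hand":0.07,"x":0,"y":0,"z":0,"spin":0},{"hand":0.07,"x":0,"y":0,"z":0.02,"spin":0},{"hand":0.07,"x":0,"y":0,"z":0.05,"spin":0},{"hand":0.07,"x":0,"y":0,"z":0.09,"spin":0},{"hand":0.07,"x":0,"y":0.02,"z":0.12,"spin":0},{"hand":0.07,"x":0,"y":0.06,"z":0.14,"spin":0},{"hand":0.07,"x":-0.01,"y":0.1,"z":0.16,"spin":0},{"hand":0.07,"x":-0.01,"y":0.14,"z":0.17,"spin":0},{"hand":0.07,"x":-0.01,"y":0.18,"z":0.17,"spin":0},{"hand":0.07,"x":-0.01,"y":0.22,"z":0.17,"spin":0},{"hand":0.07,"x":-0.01,"y":0.26,"z":0.17,"spin":0},{"hand":0.07,"x":-0.01,"y":0.3,"z":0.17,"spin":0},{"hand":0.07,"x":-0.01,"y":0.34,"z":0.17,"spin":0},{"hand":0.07,"x":-0.01,"y":0.34,"z":0.17,"spin":0}]'
python3 -m handwheel '[{"hand":0.085,"x":0,"y":0.04,"z":0,"spin":0},{"hand":0.085,"x":0,"y":0.08,"z":0,"spin":0},{"hand":0.085,"x":0,"y":0.12,"z":0,"spin":0},{"hand":0.085,"x":-0.01,"y":0.16,"z":0,"spin":0},{"hand":0.085,"x":-0.02,"y":0.2,"z":0,"spin":0},{"hand":0.085,"x":-0.03,"y":0.24,"z":0,"spin":0},{"hand":0.085,"x":-0.039,"y":0.28,"z":0,"spin":0},{"hand":0.085,"x":-0.039,"y":0.292,"z":0,"spin":0},{"hand":0.085,"x":-0.039,"y":0.292,"z":0,"spin":0},{"hand":0.085,"x":-0.039,"y":0.292,"z":0,"spin":0}]'
python3 - <<'E'
from h import *
d=snap('wrist','w9'); print(state()['eef_pos']); im=d['img'][:,:,::-1]
a=cv2.resize(im[10:225,150:350],None,fx=2.7,fy=2.7,interpolation=cv2.INTER_CUBIC)
t=snap('top','t9')['img'][:,:,::-1]; b=cv2.resize(t[135:235,205:370],(250,152),interpolation=cv2.INTER_CUBIC)
cv2.imwrite('pics/z9.png',np.hstack([a,cv2.copyMakeBorder(b,0,a.shape[0]-152,0,0,cv2.BORDER_CONSTANT)]))
E
```

```text
t: 27.03
eef_pos: [488.7, 25.8, 229.1]
tcp_rot: [-3.141, 0.001, -1.591]
ft_force: [0.7, -0.6, 0.9]
opening: 0.738
t: 27.87
eef_pos: [450.2, 312.4, 228.5]
tcp_rot: [3.142, -0.0, -1.595]
ft_force: [0.2, 0.3, 0.9]
opening: 0.893
[450.37619706 311.63371837 228.52321089]
```

View pics/z9.png

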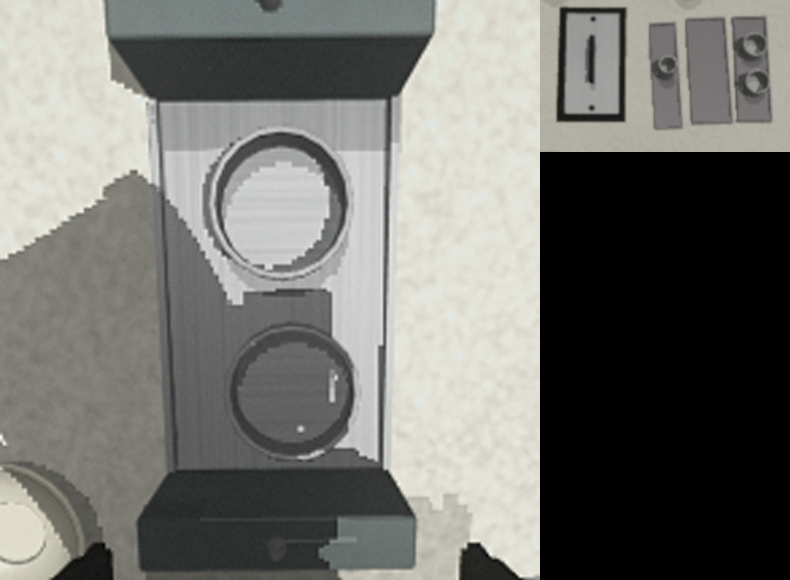

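Both middle cups and the slim are in their trays. The two wide cups are alone in the carrier, with rims at (280,204) and (293,391) in the crop.

```bash
python3 - <<'E'
from h import *
d=np.load('pics/w9.npz'); g=lambda u,v,z:w(d,150+u/2.7-.4,10+v/2.7-.4,z)[:2].round(1)
print(g(280,204,40),'low',g(293,391,40)); print(state()['eef_pos'],'pins',g(267,5,106),g(278,547,106))
E
```

```text
[559.3 310.3] low [477.3 306.3]
[450.53641713 311.24899325 228.61858841] pins [614.4 312.7] [423.8 314.1]
```

```bash
python3 -m handwheel '[{"hand":0.08,"x":0.109,"y":-0.001,"z":-0.1,"spin":0},{"hand":0.08,"x":0.109,"y":-0.001,"z":-0.1,"spin":0},{"hand":0.08,"x":0.109,"y":-0.001,"z":-0.1,"spin":0},{"hand":0.08,"x":0.109,"y":-0.001,"z":-0.1,"spin":0},{"hand":0.08,"x":0.109,"y":-0.001,"z":-0.13,"spin":0},{"hand":0.08,"x":0.109,"y":-0.001,"z":-0.16,"spin":0},{"hand":0.08,"x":0.109,"y":-0.001,"z":-0.18,"spin":0},{"hand":0.08,"x":0.109,"y":-0.001,"z":-0.188,"spin":0},{"hand":0.08,"x":0.109,"y":-0.001,"z":-0.193,"spin":0},{"hand":0.08,"x":0.109,"y":-0.001,"z":-0.193,"spin":0},{"hand":0,"x":0.109,"y":-0.001,"z":-0.193,"spin":0},{"hand":0,"x":0.109,"y":-0.001,"z":-0.193,"spin":0},{"hand":0,"x":0.109,"y":-0.001,"z":-0.193,"spin":0},{"hand":0,"x":0.109,"y":-0.001,"z":-0.193,"spin":0},{"hand":0,"x":0.109,"y":-0.001,"z":-0.193,"spin":0},{"hand":0,"x":0.109,"y":-0.001,"z":-0.193,"spin":0}]'
python3 -m handwheel '[{"hand":0,"x":0,"y":0,"z":0.003,"spin":0},{"hand":0,"x":0,"y":0,"z":0.006,"spin":0},{"hand":0,"x":0,"y":0,"z":0.012,"spin":0},{"hand":0,"x":0,"y":0,"z":0.02,"spin":0},{"hand":0,"x":0,"y":0,"z":0.04,"spin":0},{"hand":0,"x":0,"y":0,"z":0.06,"spin":0},{"hand":0,"x":0,"y":0,"z":0.09,"spin":0},{"hand":0,"x":0,"y":0,"z":0.12,"spin":0},{"hand":0,"x":0,"y":0,"z":0.12,"spin":0},{"hand":0,"x":0,"y":0,"z":0.12,"spin":0}]'
```

```text
t: 29.3
eef_pos: [559.7, 311.6, 37.0]
tcp_rot: [-3.14, 0.001, -1.596]
ft_force: [-1.6, -2.1, 7.0]
opening: 0.676
t: 30.13
eef_pos: [559.7, 311.6, 157.8]
tcp_rot: [-3.138, 0.001, -1.596]
ft_force: [0.1, -0.4, -2.3]
opening: 0.673
```

```bash
python3 -m handwheel '[{"hand":0,"x":0,"y":-0.02,"z":0.01,"spin":0},{"hand":0,"x":0,"y":-0.06,"z":0.02,"spin":0},{"hand":0,"x":0,"y":-0.1,"z":0.02,"spin":0},{"hand":0,"x":0,"y":-0.14,"z":0.02,"spin":0},{"hand":0,"x":0,"y":-0.18,"z":0.02,"spin":0},{"hand":0,"x":0,"y":-0.22,"z":0.02,"spin":0},{"hand":0,"x":0,"y":-0.26,"z":0.02,"spin":0},{"hand":0,"x":0,"y":-0.3,"z":0.02,"spin":0},{"hand":0,"x":0.01,"y":-0.34,"z":0.02,"spin":0},{"hand":0,"x":0.01,"y":-0.38,"z":0.02,"spin":0},{"hand":0,"x":0.02,"y":-0.42,"z":0.02,"spin":0},{"hand":0,"x":0.02,"y":-0.46,"z":0.02,"spin":0},{"hand":0,"x":0.02,"y":-0.5,"z":0.02,"spin":0},{"hand":0,"x":0.02,"y":-0.525,"z":0.01,"spin":0},{"hand":0,"x":0.02,"y":-0.5375,"z":0,"spin":0},{"hand":0,"x":0.02,"y":-0.5375,"z":-0.02,"spin":0},{"hand":0,"x":0.02,"y":-0.5375,"z":-0.03,"spin":0},{"hand":0,"x":0.02,"y":-0.5375,"z":-0.03,"spin":0}]'
python3 -m handwheel '[{"hand":0,"x":0,"y":0,"z":-0.03,"spin":0},{"hand":0,"x":0,"y":0,"z":-0.06,"spin":0},{"hand":0,"x":0,"y":0,"z":-0.075,"spin":0},{"hand":0,"x":0,"y":0,"z":-0.083,"spin":0},{"hand":0,"x":0,"y":0,"z":-0.086,"spin":0},{"hand":0,"x":0,"y":0,"z":-0.0875,"spin":0},{"hand":0,"x":0,"y":0,"z":-0.0885,"spin":0},{"hand":0,"x":0,"y":0,"z":-0.0885,"spin":0}]'
```

```text
t: 31.63
eef_pos: [577.8, -224.8, 122.4]
tcp_rot: [3.136, 0.003, -1.596]
ft_force: [-0.2, -0.1, -2.2]
opening: 0.676
t: 32.3
eef_pos: [579.7, -226.2, 38.2]
tcp_rot: [-3.14, -0.001, -1.596]
ft_force: [0.1, 0.4, -1.7]
opening: 0.675
```

```bash
python3 -m handwheel '[{"hand":0,"x":0,"y":0,"z":-0.0007,"spin":0},{"hand":0,"x":0,"y":0,"z":-0.0013,"spin":0},{"hand":0,"x":0,"y":0,"z":-0.0013,"spin":0},{"hand":0.08,"x":0,"y":0,"z":-0.001,"spin":0},{"hand":0.08,"x":0,"y":0,"z":0,"spin":0},{"hand":0.08,"x":0,"y":0,"z":0,"spin":0},{"hand":0.08,"x":0,"y":0,"z":0.02,"spin":0},{"hand":0.08,"x":0,"y":0,"z":0.05,"spin":0},{"hand":0.08,"x":0,"y":0,"z":0.09,"spin":0},{"hand":0.08,"x":0,"y":0.02,"z":0.12,"spin":0},{"hand":0.08,"x":-0.01,"y":0.06,"z":0.15,"spin":0},{"hand":0.08,"x":-0.02,"y":0.1,"z":0.18,"spin":0},{"hand":0.08,"x":-0.03,"y":0.14,"z":0.19,"spin":0},{"hand":0.08,"x":-0.04,"y":0.18,"z":0.19,"spin":0},{"hand":0.08,"x":-0.05,"y":0.22,"z":0.19,"spin":0},{"hand":0.08,"x":-0.06,"y":0.25,"z":0.19,"spin":0},{"hand":0.08,"x":-0.06,"y":0.25,"z":0.19,"spin":0}]'
python3 -m handwheel '[{"hand":0.085,"x":-0.01,"y":0.04,"z":0,"spin":0},{"hand":0.085,"x":-0.02,"y":0.08,"z":0,"spin":0},{"hand":0.085,"x":-0.03,"y":0.12,"z":0,"spin":0},{"hand":0.085,"x":-0.04,"y":0.16,"z":0,"spin":0},{"hand":0.085,"x":-0.05,"y":0.2,"z":0,"spin":0},{"hand":0.085,"x":-0.06,"y":0.24,"z":0,"spin":0},{"hand":0.085,"x":-0.07,"y":0.27,"z":0,"spin":0},{"hand":0.085,"x":-0.07,"y":0.288,"z":0,"spin":0},{"hand":0.085,"x":-0.07,"y":0.288,"z":0,"spin":0},{"hand":0.085,"x":-0.07,"y":0.288,"z":0,"spin":0}]'
python3 - <<'E'
from h import *
d=snap('wrist','w10'); print(state()['eef_pos']); im=d['img']
a=np.load('pics/w9.npz')['img']
c=lambda i:cv2.cvtColor(i,cv2.COLOR_RGB2GRAY).astype(np.float32)
print('near nest shift',cv2.phaseCorrelate(c(a)[120:190,225:295].copy(),c(im)[120:190,225:295].copy()),'diff',np.abs(c(a)-c(im))[120:190,225:295].mean())
snap('top','t10')
E
```

```text
t: 33.72
eef_pos: [517.2, 28.3, 227.8]
tcp_rot: [3.142, 0.001, -1.593]
ft_force: [0.8, -0.1, -0.1]
opening: 0.838
t: 34.55
eef_pos: [449.1, 312.2, 226.9]
tcp_rot: [3.142, -0.0, -1.594]
ft_force: [0.0, 0.7, 0.1]
opening: 0.895
[449.31351921 311.41049496 226.96065893]
near nest shift ((-0.045512265347063874, -0.5364897274416549), 0.9892438084438995) diff 4.48
```

```bash
python3 -m handwheel '[{"hand":0.08,"x":0.029,"y":-0.004,"z":-0.1,"spin":0},{"hand":0.08,"x":0.029,"y":-0.004,"z":-0.1,"spin":0},{"hand":0.08,"x":0.029,"y":-0.004,"z":-0.1,"spin":0},{"hand":0.08,"x":0.029,"y":-0.004,"z":-0.13,"spin":0},{"hand":0.08,"x":0.029,"y":-0.004,"z":-0.16,"spin":0},{"hand":0.08,"x":0.029,"y":-0.004,"z":-0.18,"spin":0},{"hand":0.08,"x":0.029,"y":-0.004,"z":-0.187,"spin":0},{"hand":0.08,"x":0.029,"y":-0.004,"z":-0.191,"spin":0},{"hand":0.08,"x":0.029,"y":-0.004,"z":-0.191,"spin":0},{"hand":0,"x":0.029,"y":-0.004,"z":-0.191,"spin":0},{"hand":0,"x":0.029,"y":-0.004,"z":-0.191,"spin":0},{"hand":0,"x":0.029,"y":-0.004,"z":-0.191,"spin":0},{"hand":0,"x":0.029,"y":-0.004,"z":-0.191,"spin":0},{"hand":0,"x":0.029,"y":-0.004,"z":-0.191,"spin":0},{"hand":0,"x":0.029,"y":-0.004,"z":-0.191,"spin":0}]'
python3 -m handwheel '[{"hand":0,"x":0,"y":0,"z":0.003,"spin":0},{"hand":0,"x":0,"y":0,"z":0.006,"spin":0},{"hand":0,"x":0,"y":0,"z":0.012,"spin":0},{"hand":0,"x":0,"y":0,"z":0.02,"spin":0},{"hand":0,"x":0,"y":0,"z":0.04,"spin":0},{"hand":0,"x":0,"y":0,"z":0.06,"spin":0},{"hand":0,"x":0,"y":0,"z":0.09,"spin":0},{"hand":0,"x":0,"y":0,"z":0.12,"spin":0},{"hand":0,"x":0,"y":0,"z":0.12,"spin":0},{"hand":0,"x":0,"y":0,"z":0.12,"spin":0}]'
```

```text
t: 35.9
eef_pos: [478.7, 308.1, 37.3]
tcp_rot: [-3.14, 0.001, -1.596]
ft_force: [0.4, -0.8, 6.8]
opening: 0.679
t: 36.73
eef_pos: [478.6, 308.1, 158.1]
tcp_rot: [-3.138, 0.002, -1.596]
ft_force: [-0.4, -0.3, -1.3]
opening: 0.675
```

```bash
python3 -m handwheel '[{"hand":0,"x":0,"y":-0.02,"z":0.01,"spin":0},{"hand":0,"x":0,"y":-0.06,"z":0.02,"spin":0},{"hand":0,"x":0,"y":-0.1,"z":0.02,"spin":0},{"hand":0,"x":0,"y":-0.14,"z":0.02,"spin":0},{"hand":0,"x":0,"y":-0.18,"z":0.02,"spin":0},{"hand":0,"x":0,"y":-0.22,"z":0.02,"spin":0},{"hand":0,"x":0,"y":-0.26,"z":0.02,"spin":0},{"hand":0,"x":0,"y":-0.26,"z":0.02,"spin":0}]'
python3 - <<'E'
from h import *
d=snap('top','t11'); im=d['img'][:,:,::-1]
cv2.imwrite('pics/z11.png',cv2.resize(im[130:235,115:370],None,fx=3.1,fy=3.1,interpolation=cv2.INTER_CUBIC))
print(px(d,(580,-226,41)),px(d,(490,-226,41)))
E
```

```text
t: 37.4
eef_pos: [477.7, 42.7, 175.2]
tcp_rot: [3.14, -0.001, -1.601]
ft_force: [0.5, 0.5, -1.6]
opening: 0.675
(np.float64(317.16761898125924), np.float64(165.1136388528176)) (np.float64(318.712350352375), np.float64(192.14115074778033))
```

View pics/z11.png

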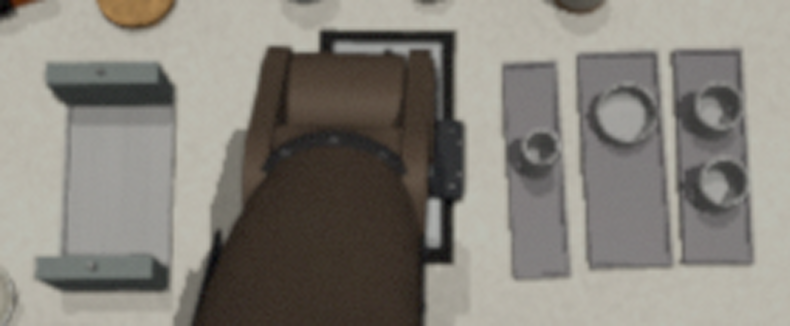

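The carrier is empty, the wide, middle and slim cups placed so far stand upright, and nothing has been knocked. I'll place the last wide cup now.

```bash
python3 -m handwheel '[{"hand":0,"x":0.005,"y":-0.04,"z":0,"spin":0},{"hand":0,"x":0.01,"y":-0.08,"z":0,"spin":0},{"hand":0,"x":0.01,"y":-0.12,"z":0,"spin":0},{"hand":0,"x":0.01,"y":-0.16,"z":0,"spin":0},{"hand":0,"x":0.01,"y":-0.2,"z":0,"spin":0},{"hand":0,"x":0.01,"y":-0.24,"z":0,"spin":0},{"hand":0,"x":0.01,"y":-0.265,"z":0,"spin":0},{"hand":0,"x":0.01,"y":-0.274,"z":-0.02,"spin":0},{"hand":0,"x":0.01,"y":-0.274,"z":-0.05,"spin":0},{"hand":0,"x":0.01,"y":-0.274,"z":-0.08,"spin":0},{"hand":0,"x":0.01,"y":-0.274,"z":-0.11,"spin":0},{"hand":0,"x":0.01,"y":-0.274,"z":-0.125,"spin":0},{"hand":0,"x":0.01,"y":-0.274,"z":-0.133,"spin":0},{"hand":0,"x":0.01,"y":-0.274,"z":-0.137,"spin":0},{"hand":0,"x":0.01,"y":-0.274,"z":-0.139,"spin":0},{"hand":0,"x":0.01,"y":-0.274,"z":-0.14,"spin":0},{"hand":0,"x":0.01,"y":-0.274,"z":-0.14,"spin":0}]'
python3 -m handwheel '[{"hand":0.08,"x":0,"y":0,"z":0,"spin":0},{"hand":0.08,"x":0,"y":0,"z":0,"spin":0},{"hand":0.08,"x":0,"y":0,"z":0,"spin":0},{"hand":0.08,"x":0,"y":0,"z":0.02,"spin":0},{"hand":0.08,"x":0,"y":0,"z":0.05,"spin":0},{"hand":0.08,"x":0,"y":0,"z":0.09,"spin":0},{"hand":0.08,"x":0,"y":0.02,"z":0.12,"spin":0},{"hand":0.08,"x":0,"y":0.06,"z":0.15,"spin":0},{"hand":0.08,"x":0,"y":0.1,"z":0.18,"spin":0},{"hand":0.08,"x":0,"y":0.14,"z":0.2,"spin":0},{"hand":0.08,"x":0,"y":0.18,"z":0.22,"spin":0},{"hand":0.08,"x":0,"y":0.22,"z":0.22,"spin":0},{"hand":0.08,"x":0,"y":0.253,"z":0.22,"spin":0},{"hand":0.08,"x":0,"y":0.253,"z":0.22,"spin":0},{"hand":0.08,"x":0,"y":0.253,"z":0.22,"spin":0}]'
python3 - <<'E'
from h import *
d=snap('wrist','w12',s=1.5); print(state()['eef_pos'],state()['tcp_rot'])
snap('top','t12')
E
```

```text
t: 38.87
eef_pos: [487.8, -224.7, 38.1]
tcp_rot: [3.14, 0.001, -1.595]
ft_force: [-7.9, 6.8, 22.0]
opening: 0.678
t: 40.12
eef_pos: [488.1, 29.4, 256.7]
tcp_rot: [-3.14, 0.0, -1.592]
ft_force: [0.5, -0.6, 0.9]
opening: 0.842
[488.21353739  27.85845662 256.35347649] [-3.14102537e+00 -2.87116572e-04 -1.59332606e+00]
```

View pics/w12.png

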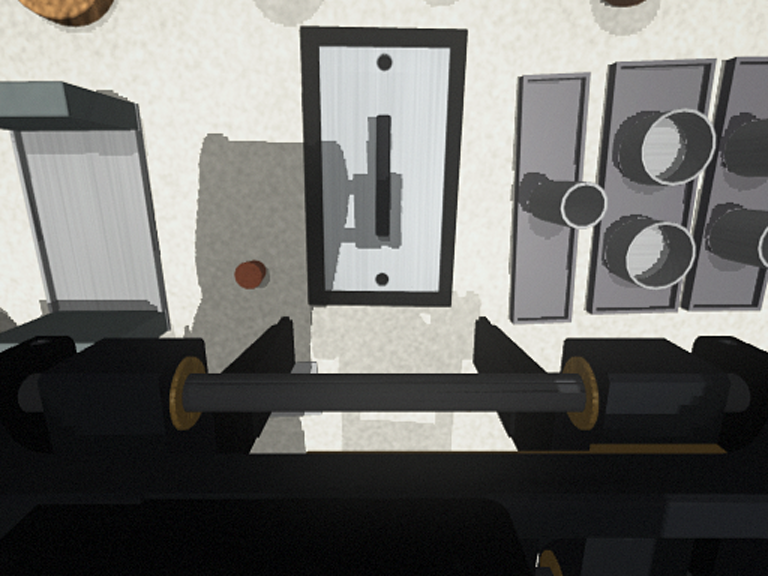

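All five cups are sorted. The cover on the mat has holes at (384,62) and (382,279), with its handle along x≈383. Now I'll compare cover and carrier positions.

```bash
python3 - <<'E'
from h import *
d=np.load('pics/w12.npz'); f=lambda u,v,z:w(d,u/1.5-.2,v/1.5-.2,z)[:2].round(1)
print('holes',f(384,62,8),f(382,279,8),'handle',f(383,116,53),f(383,238,53))
P=np.array([f(*q,8) for q in[(319,46),(452,47),(439,292),(323,293)]]);print(P.mean(0),P.tolist())
E
```

```text
holes [659.8  23.2] [460.4  29.6] handle [608.5  25.2] [508.3  27.4]
[559.2   26.25] [[673.9, 80.5], [670.5, -37.3], [445.4, -28.4], [447.0, 90.2]]
```

```bash
python3 -m handwheel '[{"hand":0.06,"x":0.071,"y":0.001,"z":-0.12,"spin":-0.13},{"hand":0.06,"x":0.071,"y":0.001,"z":-0.12,"spin":-0.13},{"hand":0.06,"x":0.071,"y":0.001,"z":-0.12,"spin":-0.13},{"hand":0.06,"x":0.071,"y":0.001,"z":-0.14,"spin":-0.13},{"hand":0.06,"x":0.071,"y":0.001,"z":-0.17,"spin":-0.13},{"hand":0.06,"x":0.071,"y":0.001,"z":-0.2,"spin":-0.13},{"hand":0.06,"x":0.071,"y":0.001,"z":-0.21,"spin":-0.13},{"hand":0.06,"x":0.071,"y":0.001,"z":-0.214,"spin":-0.13},{"hand":0.06,"x":0.071,"y":0.001,"z":-0.214,"spin":-0.13},{"hand":0.06,"x":0.071,"y":0.001,"z":-0.214,"spin":-0.13},{"hand":0.06,"x":0.071,"y":0.001,"z":-0.214,"spin":-0.13}]'
```

```text
t: 41.13
eef_pos: [560.0, 27.6, 43.8]
tcp_rot: [-3.139, -0.0, -1.608]
ft_force: [0.0, -0.5, 0.1]
opening: 0.632
```

```bash
python3 -m handwheel '[{"hand":0.06,"x":-0.001,"y":0.0015,"z":-0.0015,"spin":0.02},{"hand":0.06,"x":-0.001,"y":0.0015,"z":-0.0015,"spin":0.02},{"hand":0,"x":-0.001,"y":0.0015,"z":-0.0015,"spin":0.02},{"hand":0,"x":-0.001,"y":0.0015,"z":-0.0015,"spin":0.02},{"hand":0,"x":-0.001,"y":0.0015,"z":-0.0015,"spin":0.02},{"hand":0,"x":-0.001,"y":0.0015,"z":-0.0015,"spin":0.02},{"hand":0,"x":-0.001,"y":0.0015,"z":-0.0015,"spin":0.02},{"hand":0,"x":-0.001,"y":0.0015,"z":-0.0015,"spin":0.02},{"hand":0,"x":-0.001,"y":0.0015,"z":-0.0015,"spin":0.02},{"hand":0,"x":-0.001,"y":0.0015,"z":-0.0015,"spin":0.02},{"hand":0,"x":-0.001,"y":0.0015,"z":-0.0015,"spin":0.02}]'
```

```text
t: 42.05
eef_pos: [558.2, 29.4, 40.6]
tcp_rot: [3.142, -0.0, -1.606]
ft_force: [-0.0, 0.7, -0.7]
opening: 0.123
```

```bash
python3 -m handwheel '[{"hand":0,"x":0,"y":0,"z":0.01,"spin":0},{"hand":0,"x":0,"y":0,"z":0.04,"spin":0},{"hand":0,"x":0,"y":0,"z":0.08,"spin":0},{"hand":0,"x":0,"y":0,"z":0.12,"spin":0},{"hand":0,"x":0,"y":0,"z":0.15,"spin":0},{"hand":0,"x":0,"y":0,"z":0.15,"spin":0},{"hand":0,"x":-0.005,"y":0.03,"z":0.15,"spin":0.1},{"hand":0,"x":-0.01,"y":0.07,"z":0.15,"spin":0.22},{"hand":0,"x":-0.015,"y":0.11,"z":0.15,"spin":0.22},{"hand":0,"x":-0.02,"y":0.15,"z":0.15,"spin":0.22},{"hand":0,"x":-0.03,"y":0.19,"z":0.15,"spin":0.22},{"hand":0,"x":-0.039,"y":0.23,"z":0.15,"spin":0.22},{"hand":0,"x":-0.039,"y":0.265,"z":0.15,"spin":0.22},{"hand":0,"x":-0.039,"y":0.285,"z":0.15,"spin":0.22},{"hand":0,"x":-0.039,"y":0.285,"z":0.15,"spin":0.22},{"hand":0,"x":-0.039,"y":0.285,"z":0.15,"spin":0.22},{"hand":0,"x":-0.039,"y":0.285,"z":0.15,"spin":0.22},{"hand":0,"x":-0.039,"y":0.285,"z":0.15,"spin":0.22},{"hand":0,"x":-0.039,"y":0.285,"z":0.15,"spin":0.22}]'
```

```text
t: 43.63
eef_pos: [519.4, 313.3, 190.7]
tcp_rot: [3.141, -0.0, -1.588]
ft_force: [0.0, -0.0, -2.5]
opening: 0.125
```

```bash
python3 -m handwheel '[{"hand":0,"x":-0.0004,"y":0.001,"z":-0.02,"spin":0},{"hand":0,"x":-0.0004,"y":0.001,"z":-0.035,"spin":0},{"hand":0,"x":-0.0004,"y":0.001,"z":-0.042,"spin":0},{"hand":0,"x":-0.0004,"y":0.001,"z":-0.046,"spin":0},{"hand":0,"x":-0.0004,"y":0.001,"z":-0.05,"spin":0},{"hand":0,"x":-0.0004,"y":0.001,"z":-0.05,"spin":0},{"hand":0,"x":-0.0004,"y":0.001,"z":-0.05,"spin":0}]'
```

```text
t: 44.22
eef_pos: [519.1, 315.4, 141.1]
tcp_rot: [-3.141, 0.0, -1.587]
ft_force: [-0.2, 0.6, -2.3]
opening: 0.125
```

Pins have entered without any contact force (z=141, target ≈132), so I'll seat the cover.

```bash
python3 -m handwheel '[{"hand":0,"x":0,"y":-0.0008,"z":-0.002,"spin":0},{"hand":0,"x":0,"y":-0.0008,"z":-0.004,"spin":0},{"hand":0,"x":0,"y":-0.0008,"z":-0.006,"spin":0},{"hand":0,"x":0,"y":-0.0008,"z":-0.008,"spin":0},{"hand":0,"x":0,"y":-0.0008,"z":-0.009,"spin":0},{"hand":0,"x":0,"y":-0.0008,"z":-0.0095,"spin":0},{"hand":0,"x":0,"y":-0.0008,"z":-0.0095,"spin":0}]'
```

```text
t: 44.8
eef_pos: [518.8, 314.6, 131.6]
tcp_rot: [-3.141, -0.0, -1.587]
ft_force: [-1.4, -1.4, 3.4]
opening: 0.119
```

```bash
python3 -m handwheel '[{"hand":0.06,"x":0,"y":0,"z":0,"spin":0},{"hand":0.06,"x":0,"y":0,"z":0,"spin":0},{"hand":0.06,"x":0,"y":0,"z":0,"spin":0},{"hand":0.06,"x":0,"y":0,"z":0,"spin":0},{"hand":0.06,"x":0,"y":0,"z":0.02,"spin":0},{"hand":0.06,"x":0,"y":0,"z":0.05,"spin":0},{"hand":0.06,"x":0,"y":0,"z":0.09,"spin":0},{"hand":0.06,"x":-0.03,"y":0,"z":0.13,"spin":0},{"hand":0.06,"x":-0.05,"y":0,"z":0.16,"spin":0},{"hand":0.06,"x":-0.05,"y":0,"z":0.2,"spin":0},{"hand":0.06,"x":-0.05,"y":0,"z":0.227,"spin":0},{"hand":0.06,"x":-0.05,"y":0,"z":0.227,"spin":0},{"hand":0.06,"x":-0.05,"y":0,"z":0.227,"spin":0},{"hand":0.06,"x":-0.05,"y":0,"z":0.227,"spin":0}]'
python3 - <<'E'
from h import *
a=snap('wrist','w13')['img'][:220,150:,::-1]; t=snap('top','t13')['img'][:,:,::-1]; s=snap('scene','s13')['img'][:,:,::-1]
f=lambda i,w,h:cv2.resize(i,(w,h),interpolation=cv2.INTER_CUBIC)
cv2.imwrite('pics/z13.png',np.vstack([np.hstack([f(a,470,290),f(t[85:230,195:370],330,290)]),f(s[80:330,100:470],800,310) if 0 else np.hstack([f(s[90:330,150:420],400,310),f(s[110:200,300:410],400,310)])]))
E
```

```text
t: 45.97
eef_pos: [468.6, 314.4, 357.2]
tcp_rot: [3.141, -0.001, -1.587]
ft_force: [-0.7, 0.3, -0.4]
opening: 0.627
```

View pics/z13.png

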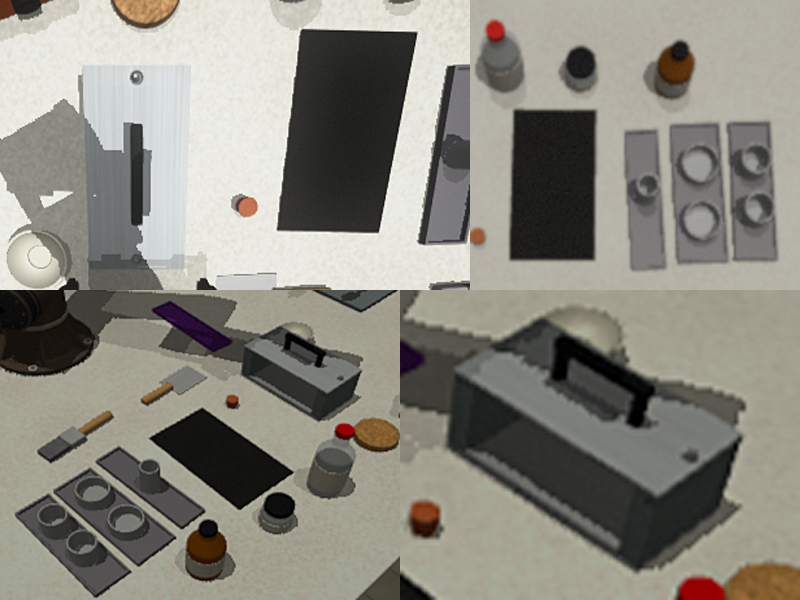

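The cover is seated flush with both pins showing. The slim cup, two wides and two middles stand upright in their own trays, and the bottles and jar are still standing. Handing in.

```bash
python3 -c "from cell import job_done; print(job_done())"
```

```text
the job is handed in; nothing more can be done
None
```

The job is done and handed in at about 46 s of the 210 s allowed. I laid the cover on the mat and sorted the five cups that were present: one slim, two middle and two wide. I then seated the cover back on the empty carrier's pins. One slim cup was absent at the start.

**Last checks:**
- **Final pictures:** every cup stands upright in the tray of its size, the cover lies flush with both pins showing through, and the bottles and jar are still standing.
- **Cover seating:** the tool height was 131.6 mm, as predicted for a seated cover, with about 3 N of contact.
- **Knocks:** I noticed no sign of the cover or a wide cup being knocked aside.

**What disagreed:**
- The top and wrist cameras differed by up to about 5 mm in y. I relied on the gripper's own readings for re-seating the cover.
- Setting the last wide cup down pressed it onto its tray with about 22 N at the wrist, more than the others but within limits.
- On the first slim cup, the gripper read about 36.5 mm for a 38 mm cup. It was held upright all the same and was placed without trouble.

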